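# Copy a screen bracket's angle with a locking bevel gauge

### The arm

A 7-joint arm with a two-finger parallel gripper is mounted at the origin on the work surface. World frame = base frame: x ahead of the robot, y to its left, z up, the work surface at z = 0. Lengths are in m, angles in rad, forces in N, time in s.
With the tool pointing down it reaches from about 0.425 to 0.925 m from the base axis. Payload 6.8 kg.
Tool frame: the origin (TCP) lies midway between the tips of the shut fingers; the grasp point (between the pads) lies 19 mm behind it; z points along the fingers, y is the direction in which the jaws open and shut (so a half turn about z gives the same grasp; the last joint's range is limited). The gripper opens to 85 mm and grips with 20 to 120 N. Pads are 22 mm wide; open, the fingers measure 114 mm over their backs; the gripper's body (76 mm by 85 mm) begins 54 mm behind the grasp point. The pads swing forward as they close: fully open they stand 13 mm farther back than shut.
Start: joints at [0.996, 0.477, 0.022, 1.555, -0.011, 1.109, -0.083], TCP at [0.304, -0.603, 0.231] pointing down, gripper open.
Joint ranges: [-2.96, 2.96], [-0.34, 2.1], [-1.41, 1.46], [0.24, 2.44], [-1.37, 4.51], [0.17, 1.92], [-2.96, 2.96]. Speed limits (rad/s): [2.39, 2.39, 3.14, 3.14, 3.14, 3.14, 3.14].

### API

Orientations are given as a unit quaternion [w, x, y, z].
In Python, from station import * gives the robot as it stands. The module is installed in compiled form; this text tells all that it offers.
- The arm moves only by the tool jog_arm, never from a script. Its arguments are lists of equal length, an entry for each row: "dp": the shift along the tool's x, y, z in units of 25 mm (1.0 is 25 mm), a list of three; "angular": the turn, a rotation vector about the tool's x, y, z in units of 5 degrees (1.0 is 5 degrees), a list of three; "claw": the finger opening in mm, from 0 to 85.4. A call has exactly 5 rows; each row is the pose to reach, as a shift and turn from the pose commanded when the call began, along the tool's axes at that moment; what a row does not reach only later rows make up. A row lasts 1/10 s, in which the tool goes at most 50 mm and 8.59 degrees, less where a joint would pass 70% of its speed; a pose out of reach is approached as far as the arm can. A call with a gripper value outside its range is refused whole. The fingers move at their own pace and stop on an object; "grip_force" is the grip in N (left out, the last holds). Time passes only in rows, so rows that repeat a pose let the fingers close, or fill a call up. It gives the time, the measured TCP pose, the force and the opening at its end, in the units of the state.
- get_obs(): the state, without advancing time (a new reading comes with each control period).
- read_camera(name): name is "scene" or "top"; returns a dict with "pixels" (420x560x3 uint8, blue, green, red), "camera_matrix" (3x3 intrinsics, pixels), "rvec" (rotation vector, rad) and "tvec" (3), from world to camera coordinates, as OpenCV has them. Camera axes: x right, y down, z forward; pixel columns grow to the right and rows downward; lengths in m; the calibration is good to about 2 mm. A picture is of the moment at which its call begins. There is no depth.
- hand_in(): hands the job in, once; it reports no verdict.
The state is a dict: "t": time; "q": joint angles; "joint_vel": joint speeds; "joint_torque": joint torques, N m; "eef_pos": TCP position; "tool_rot": TCP orientation; "contact_force": force on the tool from outside, world axes, zero at the start; "torque": the same for the moment, N m; "gripper_width": opening from 0.0 (shut) to 1.0 (fully open).
Only numpy, scipy, OpenCV 4.12 (cv2) and the standard library are available. Lean on these libraries where they do the work, as an engineer would, in place of code of your own. Each camera call takes 0.05 s, during which the arm holds its last target.

### The job

Set the bevel gauge on the green bracket: lay its stock flush along the bracket's fixed bar, swing the blade in until it lies flush against the green leaf, and lock it there by pressing the red lever fully down. Then carry the locked gauge to the orange bracket, lay the stock flush along that bar and slide it until the blade (not your fingers) has pushed the orange leaf to the same angle and lies flush on it. Push gently (never over 25 N on a bracket), do not shift the green leaf or the things lying around, and leave the gauge flat on the bench, still locked.

Things in the scene. Friction and masses are not known exactly. Their poses are not given: they have to be found in the camera images.
- gauge_grip (a point): Centre of the black grip (44 x 16 mm, 18 to 56 mm high) on the loose bevel gauge's aluminium stock, 40 mm above its underside. x along the stock away from the pivot, z up. Seen from here: pivot axis at x -84 mm; stock from x -96 to +60 mm, 20 mm wide, 18 mm high; seating face at y -10 mm, the side the blade points to. Mass about 0.43 kg.
- blade: Gauge's steel blade, 12 mm wide, 4 to 14 mm high. Origin on the pivot axis at the underside, x to the tip at 130 mm. Turned clockwise from the stock's x (from above), 80 to 96 degrees at the start. Measuring edge: the one facing the stock, 6 mm from the axis. Round the pivot it carries a disc, 76 mm across, 18 to 22 mm high. Unlocked it turns under 0.06 N m; locked it holds some 0.8 N m.
- lock (a joint): Red locking lever on the gauge, rad: 0 = open, leaning up 37 degrees; 0.67 = fully down, level, locked (it stays down; over 0.55 counts as locked). Closing takes a steady downward push of 5 to 8 N near its tip, best following its arc, as a sideways drag shifts the gauge.
- lock_tip (a point): Top of the red lever near its free end, 40 mm from its hinge; lever 12 mm wide. The hinge is on the stock 30 mm from the pivot towards the grip, 32 mm up; the lever points from there back over the pivot. This point is about 59 mm high when open (over the pivot) and 34 mm when closed (10 mm beyond it).
- ref: Green-leafed (pattern) bracket, screwed down. Origin on its vertical hinge axis at bench level; the knuckle there has 8 mm radius, 16 mm high. x along its fixed aluminium bar (to 82 mm, 14 mm high), y out of the bar's outer face, which is the plane y = 8 mm, tangent to the knuckle: the stock seats there (its centre line at y 18 mm). A 3 mm high foot is on the other side.
- ref_leaf: Green leaf, too stiff to turn. Origin on the hinge axis at bench level, x along it to its end at 85 mm, 4 to 14 mm high. Outer face (blade side) is its plane y = -8 mm, tangent to the knuckle. Turned clockwise from the bar's x (from above) by 56 to 70 degrees, the angle to copy. The gauge spans this corner from outside, its pivot beyond the knuckle on the bar's -x side.
- copy: Orange bracket, screwed down parallel to the green one (the same x direction); frame and sizes as ref.
- copy_leaf: Orange leaf, frame and sizes as ref_leaf. At the start 80 to 95 degrees from the bar, wider than the green one; turns under a friction of 0.12 N m (about 1.5 N at its end) and stays where it is left.
- ref_leaf_tip (a point): End of the green leaf, on its outer face, 85 mm from the hinge axis, 9 mm high.
- spool_c (a point): Centre of the grey spool, 56 mm diameter, 42 mm high (leave alone).
- flask_c (a point): Centre of the small white bottle with a blue cap, 36 mm diameter, 60 mm high (leave alone).
- tray_in (a point): Inner floor of the black parts tray, 110 by 80 by 25 mm (leave alone).
There are look-alikes about, which are no part of the job. What is shaped like the copy but blue or turquoise is not meant.

How it is judged:
On the way, in this order (a step that is already met when the one before it is completed fails the run):
1. the unlocked gauge is seated on the green bracket: stock flush along the bar, blade flush and touching the leaf (y of gauge_grip in the frame of ref between 0.015 and 0.0205 m and angle between the x axis of gauge_grip and the x axis of ref, either way round below 0.03 rad and angle between the x axis of blade and the x axis of ref_leaf, either way round below 0.025 rad and height (world z) of gauge_grip between 0.036 and 0.046 m and contact force between blade and ref_leaf above 0.2 N and value of joint lock below 0.2 rad), for 0.1 s.
2. the lever is pressed fully down while the gauge still sits flush on the green bracket (y of gauge_grip in the frame of ref between 0.015 and 0.0205 m and angle between the x axis of gauge_grip and the x axis of ref, either way round below 0.03 rad and angle between the x axis of blade and the x axis of ref_leaf, either way round below 0.025 rad and height (world z) of gauge_grip between 0.036 and 0.046 m and value of joint lock above 0.55 rad), for 0.2 s.
3. the locked gauge is seated on the orange bracket: stock flush along the bar, blade flush on the leaf and pushing it (y of gauge_grip in the frame of copy between 0.015 and 0.0205 m and angle between the x axis of gauge_grip and the x axis of copy, either way round below 0.03 rad and angle between the x axis of blade and the x axis of copy_leaf, either way round below 0.025 rad and height (world z) of gauge_grip between 0.036 and 0.046 m and contact force between blade and copy_leaf above 0.2 N and value of joint lock above 0.55 rad), for 0.1 s.
At the end, for the whole second after the job is handed in: The orange leaf stands at the same angle as the green leaf within 2 degrees (0.035 rad); the gauge lies flat on the bench, locked (lever above 0.55 rad), at rest and let go (angle between the x axis of copy_leaf and the x axis of ref_leaf, either way round below 0.035 rad and value of joint lock above 0.55 rad and height (world z) of gauge_grip between 0.037 and 0.043 m and angle between gauge_grip's own z axis and vertical below 0.06 rad and linear speed of blade below 0.01 m/s); the robot touches nothing.
It fails at once if a bracket is pushed with more than 25 N (contact force between anything else and ref above 25 N or contact force between anything else and copy above 25 N).
It fails at once if the orange leaf is pushed with the fingers (contact force between the fingers and copy_leaf above 1 N).
It fails at once if the green leaf is shifted by more than 4 mm (distance of ref_leaf_tip from where it was at the start of the episode above 0.004 m).
It fails at once if a thing lying around is moved by more than 20 mm (distance of any of spool_c, flask_c, tray_in from where it was at the start of the episode above 0.02 m).
It also fails if it takes over 72 s, if anything falls off the work surface, if the arm or the gripper's body presses on something with over 40 N, if the wrist force passes 120 N, or if a joint passes its speed limit or range.

## Working session

There is one attempt and no reset: what is moved stays moved. The work goes in short steps, Python scripts to look and compute and a tool call to move; the robot and the scene stay as the last step left them, time stands still between calls to the robot, and variables do not carry over. Pictures are saved under pics/ and viewed, and the job is handed in when it is done.

Besides the shell and the picture viewer there is one more tool, called after "Emit:" in YAML: its name, and indented under it one key for each argument. jog_arm: Moves the arm, as the interface text tells. Its arguments: {"type":"object","properties":{"dp":{"type":"array","items":{"type":"array","items":{"type":"number"}}},"angular":{"type":"array","items":{"type":"array","items":{"type":"number"}}},"claw":{"type":"array","items":{"type":"number"}},"grip_force":{"type":"number"}},"required":["dp","angular","claw"]}

```bash
mkdir -p pics; ls; python3 - <<'E'
from station import *
import cv2,numpy as np
o=get_obs();print({k:np.round(v,3) for k,v in o.items()})
for n in("scene","top"):
    c=read_camera(n);cv2.imwrite(f"pics/{n}0.png",c["pixels"])
    R=cv2.Rodrigues(np.array(c["rvec"]))[0];print(n,c["camera_matrix"],R,-R.T@np.array(c["tvec"]).ravel())
E
```

```text
pics
{'t': np.float64(0.0), 'q': array([ 0.996,  0.478,  0.022,  1.556, -0.011,  1.109, -0.083]), 'joint_vel': array([ 0.   , -0.001, -0.001, -0.   ,  0.   , -0.   ,  0.   ]), 'joint_torque': array([ 1.0000e-03, -5.9645e+01,  1.6080e+00, -2.8119e+01,  1.2000e-02,
        9.0000e-03, -0.0000e+00]), 'eef_pos': array([ 0.303, -0.602,  0.23 ]), 'tool_rot': array([-0.001,  0.973,  0.231, -0.   ]), 'contact_force': array([-0.221, -0.157, -0.673]), 'torque': array([0.009, 0.006, 0.038]), 'gripper_width': np.float64(0.999)}
scene [[438.41788202   0.         285.8556642 ]
 [  0.         438.41788202 207.04010939]
 [  0.           0.           1.        ]] [[ 0.86151158  0.50773704 -0.00095087]
 [ 0.38000959 -0.64602759 -0.66199778]
 [-0.33673508  0.56995741 -0.74950519]] [ 0.9203898  -0.64058805  1.00549009]
top [[387.53636258   0.         280.76009111]
 [  0.         387.53636258 202.8235322 ]
 [  0.           0.           1.        ]] [[ 0.02949239 -0.99893625  0.03544806]
 [-0.99106901 -0.03383727 -0.12898546]
 [ 0.13004772 -0.03132739 -0.99101271]] [0.37378859 0.0828834  1.08463925]
```

View pics/scene0.png

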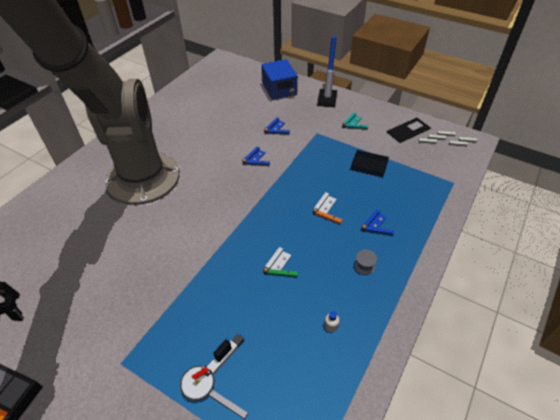

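View pics/top0.png

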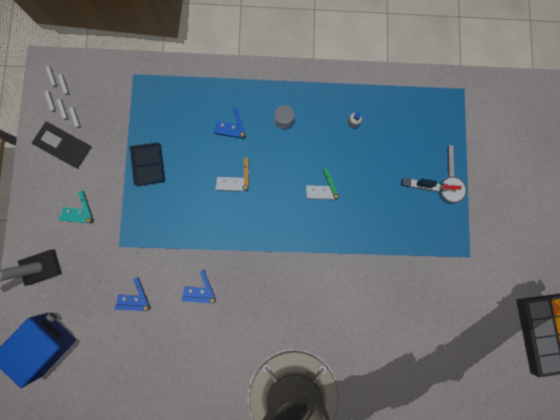

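Candidates in the top view:
- **Orange bracket (target):** (240,180). Look-alikes are blue at (230,127), (200,290) and (132,297), and turquoise at (77,212).
- **Green bracket:** (325,187). It is green, not the turquoise one.
- **Gauge:** pivot at (453,188). The grey bars at (60,95) are only look-alike blades.

Next I'll check these in close crops.

```bash
cat > h.py <<'E'
from station import *
import cv2,numpy as np
def cam(n):
    c=read_camera(n);c["R"]=cv2.Rodrigues(np.array(c["rvec"]))[0];c["C"]=-c["R"].T@np.array(c["tvec"]).ravel();return c
def ray(c,uv,z):
    d=c["R"].T@np.linalg.inv(c["camera_matrix"])@np.array([uv[0],uv[1],1.])
    return c["C"]+d*(z-c["C"][2])/d[2]
def proj(c,P): return cv2.projectPoints(np.array(P,float).reshape(-1,3),np.array(c["rvec"]),np.array(c["tvec"]),c["camera_matrix"],None)[0].reshape(-1,2)
def crop(c,name,x0,y0,w,h,s):
    im=cv2.resize(c["pixels"][y0:y0+h,x0:x0+w],None,fx=s,fy=s,interpolation=cv2.INTER_CUBIC);cv2.imwrite("pics/"+name,im)
def st():
    o=get_obs();x,y=o["tool_rot"][1:3]
    print("t%.2f"%o["t"],np.round(o["eef_pos"],4),np.round(o["tool_rot"],4),"F",np.round(o["contact_force"],2),"T",np.round(o["torque"],2),"w%.3f"%o["gripper_width"])
    return o
E
python3 - <<'E'
from h import *
t=cam("top");s=cam("scene")
crop(t,"t1.png",200,140,160,75,5);crop(t,"t2.png",390,135,90,75,8);crop(s,"s2.png",170,320,90,100,6);crop(s,"s1.png",250,180,160,110,5)
for c,n in((t,"top"),(s,"scene")):
    hsv=cv2.cvtColor(c["pixels"],cv2.COLOR_BGR2HSV)
    for nm,lo,hi in(("green",(45,120,60),(75,255,255)),("orange",(8,150,120),(22,255,255)),("red",(0,150,100),(6,255,255))):
        m=cv2.inRange(hsv,lo,hi);k,l,stt,ce=cv2.connectedComponentsWithStats(m)
        for i in range(1,k):
            if stt[i,4]>12:
                pts=np.argwhere(l==i)[:,::-1].astype(np.float32)
                print(n,nm,stt[i],ce[i].round(2),np.round(cv2.fitLine(pts,cv2.DIST_L2,0,.01,.01).ravel(),3),ray(c,ce[i],.014 if nm!="red" else .045).round(4))
E
```

```text
top green [324 169  13  25  82] [329.83 181.41] [  0.379   0.925 329.829 181.415] [ 0.5799 -0.0876  0.014 ]
top orange [245 159   3   7  16] [245.94 162.06] [2.80000e-02 1.00000e+00 2.45938e+02 1.62062e+02] [0.6267 0.1506 0.014 ]
top orange [245 168   3  16  41] [245.93 175.93] [2.30000e-02 1.00000e+00 2.45927e+02 1.75927e+02] [0.587 0.149 0.014]
top orange [553 299   7  16  91] [556.55 306.19] [7.20000e-02 9.97000e-01 5.56549e+02 3.06187e+02] [ 0.2525 -0.7213  0.014 ]
top orange [556 317   4  16  48] [557.85 323.81] [7.40000e-02 9.97000e-01 5.57854e+02 3.23812e+02] [ 0.2053 -0.7219  0.014 ]
scene green [267 269  30   7 120] [281.73 272.42] [9.95000e-01 9.90000e-02 2.81725e+02 2.72417e+02] [ 0.5835 -0.0926  0.014 ]
scene orange [316 211  25  12  81] [328.28 216.17] [  0.933   0.361 328.284 216.173] [0.6016 0.146  0.014 ]
scene orange [  0 410   7  10  46] [  2.02 414.41] [ 1.39000e-01 -9.90000e-01  2.02200e+00  4.14413e+02] [ 0.2531 -0.7006  0.014 ]
scene red [192 367  17  12  75] [200.12 372.84] [  0.845  -0.534 200.12  372.84 ] [ 0.5731 -0.4231  0.045 ]
```

View pics/t1.png

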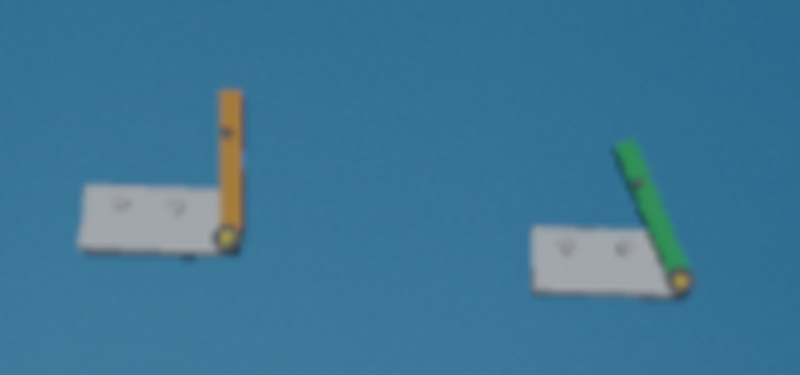

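View pics/t2.png

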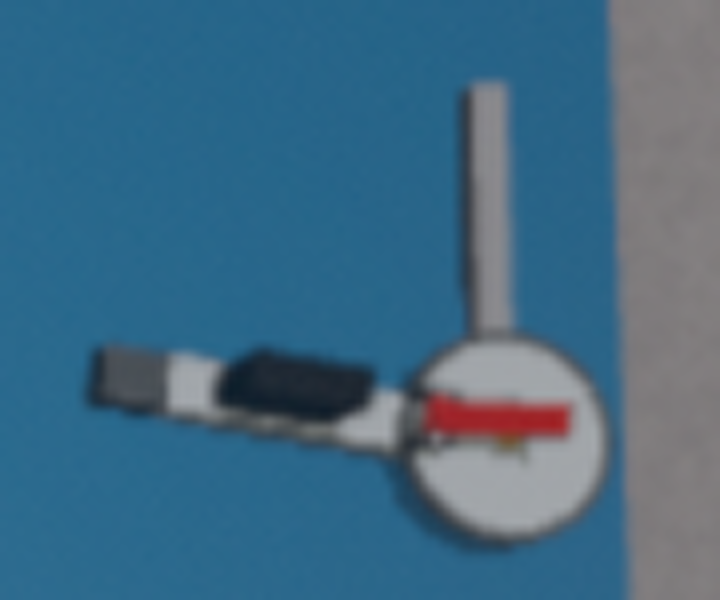

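View pics/s2.png

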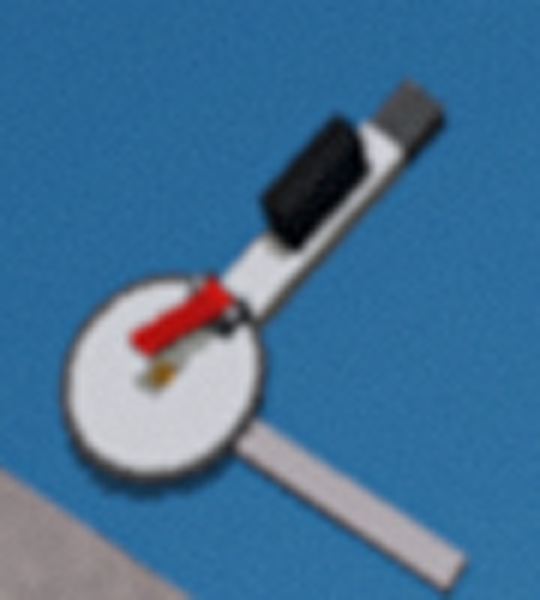

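View pics/s1.png

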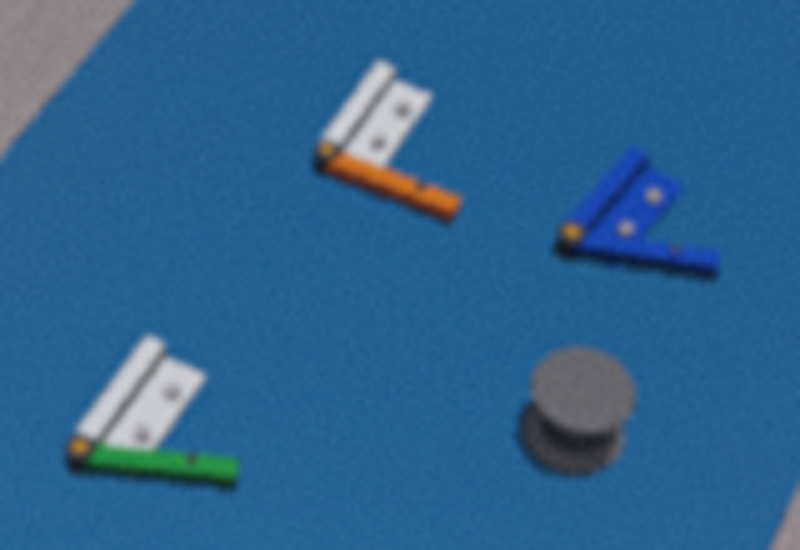

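```bash
cat > m.py <<'E'
from h import *
def edgefit(c,box,lo,hi,side,umin,umax):
    # subpixel boundary of light mask along columns (side lower/upper)
    x0,y0,w,h=box;S=8
    im=cv2.resize(c["pixels"][y0:y0+h,x0:x0+w],None,fx=S,fy=S,interpolation=cv2.INTER_CUBIC)
    hsv=cv2.cvtColor(im,cv2.COLOR_BGR2HSV);m=cv2.inRange(hsv,lo,hi)
    pts=[]
    for u in range(int((umin-x0)*S),int((umax-x0)*S)):
        v=np.flatnonzero(m[:,u])
        if len(v):
            pts.append((x0+(u+.5)/S-.5,y0+((v[-1] if side>0 else v[0])+.5)/S-.5))
    pts=np.array(pts,np.float32);return cv2.fitLine(pts,cv2.DIST_HUBER,0,.01,.01).ravel(),pts
if __name__=="__main__":
    t=cam("top")
    for nm,box,a,b in(("green",(295,178,50,30),309,332),("orange",(210,170,45,30),219,241)):
        f,p=edgefit(t,box,(0,0,110),(180,70,255),1,a,b)
        k=f[1]/f[0];P=[ray(t,(u,f[3]+k*(u-f[2])),.014) for u in(a,b)]
        d=P[0]-P[1];print(nm,"edge pts",np.round(P,4),"dir",np.degrees(np.arctan2(d[1],d[0])).round(2))
    s=cam("scene")
    for c,nm,L in((t,"top",dict(gk=(200+680.5/5-.5,140+281.5/5-.5),ok=(200+227.5/5-.5,140+237.5/5-.5))),(s,"scene",dict(gk=(250+80.5/5-.5,180+447.5/5-.5),ok=(250+327.5/5-.5,180+150.5/5-.5)))):
        for k,v in L.items(): print(nm,k,v,ray(c,v,.016).round(4))
    # scene bar ends
    for k,v in dict(gend=(150,336),oend=(382,60)).items(): print("scene",k,ray(s,(250+v[0]/5,180+v[1]/5),.014).round(4))
    # leaf edge fits
    for c,nm in((t,"top"),(s,"scene")):
        hsv=cv2.cvtColor(cv2.resize(c["pixels"],None,fx=8,fy=8,interpolation=cv2.INTER_CUBIC),cv2.COLOR_BGR2HSV)
        for g,lo,hi,b in(("green",(45,100,70),(80,255,255),(250,400)),("orange",(5,120,100),(22,255,255),(230,400))):
            m=cv2.inRange(hsv,lo,hi);m[:, :200*8]=0;m[:,400*8:]=0;m[300*8:]=0
            m=cv2.morphologyEx(m,cv2.MORPH_CLOSE,np.ones((25,25)))
            cs=max(cv2.findContours(m,0,1)[0],key=cv2.contourArea)
            r=cv2.minAreaRect(cs);bp=cv2.boxPoints(r)/8-.4375
            W=np.array([ray(c,q,.014) for q in bp]);
            e=[(W[(i+1)%4]-W[i]) for i in range(4)];e=max(e,key=np.linalg.norm)
            print(nm,g,r[1],"dir",np.degrees(np.arctan2(e[1],e[0])).round(2),"len",np.linalg.norm(e).round(4),W.round(4).tolist())
E
python3 m.py
```

```text
green edge pts [[ 0.5303 -0.0296  0.014 ]
 [ 0.5303 -0.0944  0.014 ]] dir 90.0
orange edge pts [[0.5447 0.2221 0.014 ]
 [0.5451 0.161  0.014 ]] dir 90.43
top gk (335.6, 195.8) [ 0.5391 -0.1041  0.016 ]
top ok (245.0, 187.0) [0.5551 0.1501 0.016 ]
scene gk (265.6, 269.0) [ 0.5415 -0.1063  0.016 ]
scene ok (315.0, 209.6) [0.5563 0.1473 0.016 ]
scene gend [ 0.5368 -0.0238  0.014 ]
scene oend [0.552  0.2311 0.014 ]
top green (221.16864013671875, 33.525020599365234) dir -156.61 len 0.0785 [[0.6147, -0.066, 0.014], [0.6198, -0.0769, 0.014], [0.5477, -0.1081, 0.014], [0.5427, -0.0972, 0.014]]
top orange (212.11016845703125, 25.26801872253418) dir -177.2 len 0.0759 [[0.6373, 0.156, 0.014], [0.6377, 0.1472, 0.014], [0.5619, 0.1435, 0.014], [0.5615, 0.1523, 0.014]]
scene green (238.4781036376953, 37.86851119995117) dir 23.43 len 0.0801 [[0.5501, -0.1134, 0.014], [0.5433, -0.1001, 0.014], [0.6168, -0.0682, 0.014], [0.6229, -0.0817, 0.014]]
scene orange (355.67626953125, 209.1987762451172) dir 107.84 len 0.2651 [[0.2121, 1.1827, 0.014], [0.1309, 1.4351, 0.014], [0.3572, 1.4359, 0.014], [0.4187, 1.1916, 0.014]]
```

```bash
python3 - <<'E'
from h import *
t=cam("top");s=cam("scene")
T=lambda p:(390+p[0]/8,135+p[1]/8)
S=lambda p:(170+p[0]/6,320+p[1]/6)
for n,p,z in(("disc",(508,440),.022),("bladeTipEnd",(490,84),.014),("bladeTipR",(507,84),.014),("bladeTipL",(472,84),.014),("stockEndTop",(130,380),.018),("leverTip",(570,420),.059)):
    print("top",n,ray(t,T(p),z).round(4))
for n,p,z in(("disc",(163,378),.022),("bladeTipEnd",(455,572),.014),("leverTip",(145,340),.059),("gripTop",(0,0),.056)):
    print("scene",n,ray(s,S(p),z).round(4))
for c,n,T_,pts in((t,"top",T,[(225,360),(265,345),(375,372),(370,390),(325,412),(225,400)]),(s,"scene",S,[(262,200),(340,115),(365,170),(290,250)])):
    for p in pts: print(n,p,ray(c,T_(p),.056).round(4))
E
```

```text
top disc [ 0.5664 -0.4375  0.022 ]
top bladeTipEnd [ 0.698  -0.4386  0.014 ]
top bladeTipR [ 0.6983 -0.4448  0.014 ]
top bladeTipL [ 0.6978 -0.432   0.014 ]
top stockEndTop [ 0.5838 -0.3042  0.018 ]
top leverTip [ 0.5674 -0.4411  0.059 ]
scene disc [ 0.573  -0.4391  0.022 ]
scene bladeTipEnd [ 0.7015 -0.4387  0.014 ]
scene leverTip [ 0.5722 -0.4393  0.059 ]
scene gripTop [ 0.4389 -0.3626  0.056 ]
top (225, 360) [ 0.5845 -0.3234  0.056 ]
top (265, 345) [ 0.5902 -0.3373  0.056 ]
top (375, 372) [ 0.5822 -0.3753  0.056 ]
top (370, 390) [ 0.5759 -0.3734  0.056 ]
top (325, 412) [ 0.5677 -0.3576  0.056 ]
top (225, 400) [ 0.5706 -0.3231  0.056 ]
scene (262, 200) [ 0.5761 -0.3756  0.056 ]
scene (340, 115) [ 0.5817 -0.3337  0.056 ]
scene (365, 170) [ 0.6024 -0.3467  0.056 ]
scene (290, 250) [ 0.5964 -0.3856  0.056 ]
```

```bash
cat > g.py <<'E'
import sys
from h import *
from scipy.spatial.transform import Rotation as Ro
def go(x,y,z,yaw,pos=None):
    o=get_obs();q=o["tool_rot"];R=Ro.from_quat([q[1],q[2],q[3],q[0]])
    a=np.radians(yaw);X=[np.cos(a),np.sin(a),0];Y=[np.sin(a),-np.cos(a),0]
    Rt=Ro.from_matrix(np.array([X,Y,[0,0,-1]]).T)
    d=R.inv().apply(np.array([x,y,z])-(o["eef_pos"] if pos is None else np.array(pos)));w=np.degrees((R.inv()*Rt).as_rotvec())
    m=R.as_matrix();print("now yaw %.2f"%np.degrees(np.arctan2(m[1,0],m[0,0])),"dp",np.round(d/.025,3),"ang",np.round(w/5,3))
if __name__=="__main__":
    st();go(*map(float,sys.argv[1:5]))
E
python3 g.py .664 -.49 .08 82.5
```

```text
t0.40 [ 0.3038 -0.6027  0.2312] [-1.000e-04  9.729e-01  2.313e-01 -0.000e+00] F [ 1.29 -0.47  0.49] T [ 0.01 -0.01  0.02] w1.001
now yaw 26.75 dp [14.898  2.459  6.047] ang [-2.0000e-03 -1.0000e-03 -1.1151e+01]
```

Emit:
jog_arm:
  dp:
    - [1.8,0.3,0]
    - [3.6,0.6,0]
    - [5.4,0.9,0.5]
    - [7.2,1.2,1]
    - [9,1.5,1.5]
  angular:
    - [0,0,-1.3]
    - [0,0,-2.6]
    - [0,0,-3.9]
    - [0,0,-5.2]
    - [0,0,-6.5]
  claw: [0,0,0,0,0]

```text
t: 0.9
eef_pos: [0.5232, -0.5345, 0.1936]
tool_rot: [0.0, 0.868, 0.496, 0.0]
contact_force: [0.5, -0.4, 0.3]
gripper_width: 0.144
```

```bash
python3 g.py .664 -.49 .04 82.5
```

```text
t0.90 [ 0.5232 -0.5345  0.1936] [3.000e-04 8.682e-01 4.961e-01 1.000e-04] F [ 0.53 -0.39  0.33] T [-0.02  0.04  0.01] w0.144
now yaw 59.49 dp [4.393 3.945 6.146] ang [ 6.000e-03  3.000e-03 -4.602e+00]
```

Emit:
jog_arm:
  dp:
    - [1.2,1,1]
    - [2.4,2,2]
    - [3.5,3.1,3.3]
    - [4.4,3.95,4.7]
    - [4.4,3.95,6.1]
  angular:
    - [0,0,-1.3]
    - [0,0,-2.6]
    - [0,0,-3.8]
    - [0,0,-4.6]
    - [0,0,-4.6]
  claw: [0,0,0,0,0]

```text
t: 1.4
eef_pos: [0.6687, -0.4857, 0.0396]
tool_rot: [0.0, 0.751, 0.661, 0.003]
contact_force: [0.2, 0.5, 0.4]
gripper_width: 0.003
```

```bash
python3 g.py .664 -.475 .008 82.5; python3 -c "
from h import *
t=cam('top');crop(t,'t3.png',390,120,120,90,6);s=cam('scene');crop(s,'s3.png',170,300,130,120,5)"
```

```text
t1.40 [ 0.6687 -0.4857  0.0396] [2.000e-04 7.507e-01 6.607e-01 2.700e-03] F [0.22 0.55 0.41] T [ 0.12 -0.02 -0.02] w0.003
now yaw 82.70 dp [ 0.397 -0.244  1.264] ang [ 0.045 -0.043  0.041]
```

View pics/t3.png

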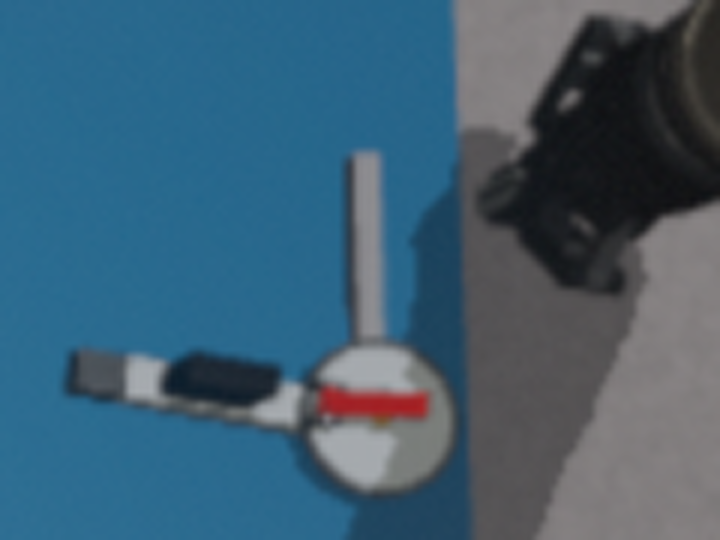

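View pics/s3.png

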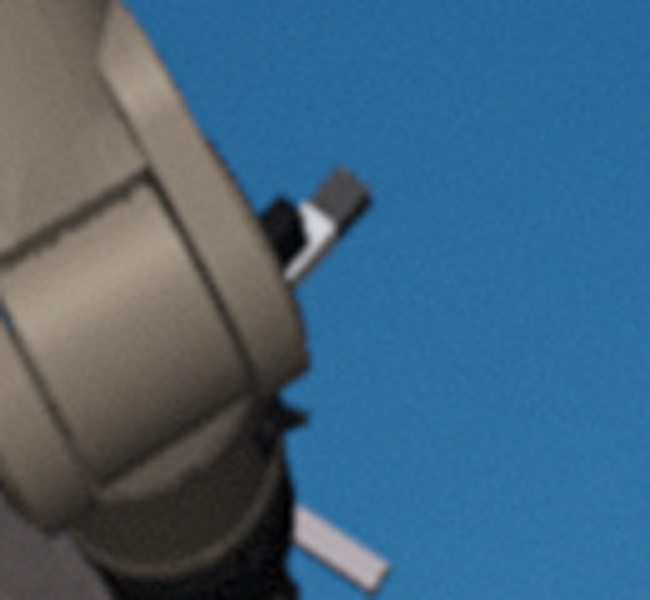

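Emit:
jog_arm:
  dp:
    - [0,0,0.5]
    - [0,-0.1,1]
    - [0,-0.2,1.25]
    - [0.3,-0.24,1.25]
    - [0.6,-0.28,1.25]
  angular:
    - [0,0,0]
    - [0,0,0]
    - [0,0,0]
    - [0,0,0]
    - [0,0,0]
  claw: [0,0,0,0,0]

```text
t: 2.0
eef_pos: [0.6577, -0.4752, 0.0109]
tool_rot: [0.0, 0.754, 0.657, 0.0]
contact_force: [-0.4, 0.1, -0.8]
gripper_width: -0.001
```

Emit:
jog_arm:
  dp:
    - [0.2,-0.03,0]
    - [0.4,-0.05,0]
    - [0.6,-0.08,0]
    - [0.8,-0.1,0]
    - [1,-0.13,0]
  angular:
    - [0,0,0]
    - [0,0,0]
    - [0,0,0]
    - [0,0,0]
    - [0,0,0]
  claw: [0,0,0,0,0]

```text
t: 2.5
eef_pos: [0.6582, -0.4499, 0.0103]
tool_rot: [0.0, 0.753, 0.658, 0.0]
contact_force: [1.1, 0.1, 0.3]
gripper_width: -0.0
```

```bash
python3 g.py .664 -.420 .008 82.5; python3 -c "
from h import *
t=cam('top');crop(t,'t4.png',390,120,120,90,6)"
```

```text
t2.50 [ 0.6582 -0.4499  0.0103] [4.000e-04 7.533e-01 6.577e-01 0.000e+00] F [1.12 0.13 0.3 ] T [-0.21 -0.12  0.04] w-0.000
now yaw 82.24 dp [1.216 0.068 0.091] ang [ 0.008  0.006 -0.051]
```

View pics/t4.png

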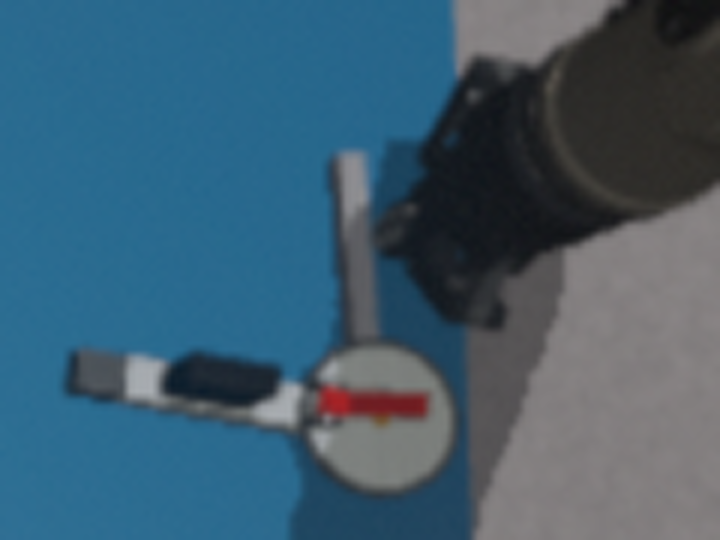

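The blade swings and the stock stays put (stock end still at crop (95,373)). I'll keep pushing.

Emit:
jog_arm:
  dp:
    - [0.22,-0.03,0]
    - [0.44,-0.05,0]
    - [0.66,-0.08,0]
    - [0.88,-0.1,0]
    - [1.1,-0.13,0]
  angular:
    - [0,0,0]
    - [0,0,0]
    - [0,0,0]
    - [0,0,0]
    - [0,0,0]
  claw: [0,0,0,0,0]

```text
t: 3.05
eef_pos: [0.6584, -0.4218, 0.01]
tool_rot: [-0.0, 0.753, 0.658, -0.0]
contact_force: [0.8, -0.6, 0.1]
gripper_width: -0.001
```

```bash
python3 g.py .664 -.420 .008 82.5; python3 -c "
from h import *
t=cam('top');crop(t,'t5.png',390,120,120,90,6)"
```

```text
t3.05 [ 0.6584 -0.4218  0.01  ] [-0.      0.7533  0.6577 -0.    ] F [ 0.81 -0.64  0.06] T [-0.18  0.01  0.01] w-0.001
now yaw 82.25 dp [0.102 0.212 0.081] ang [-0.001  0.    -0.051]
```

View pics/t5.png

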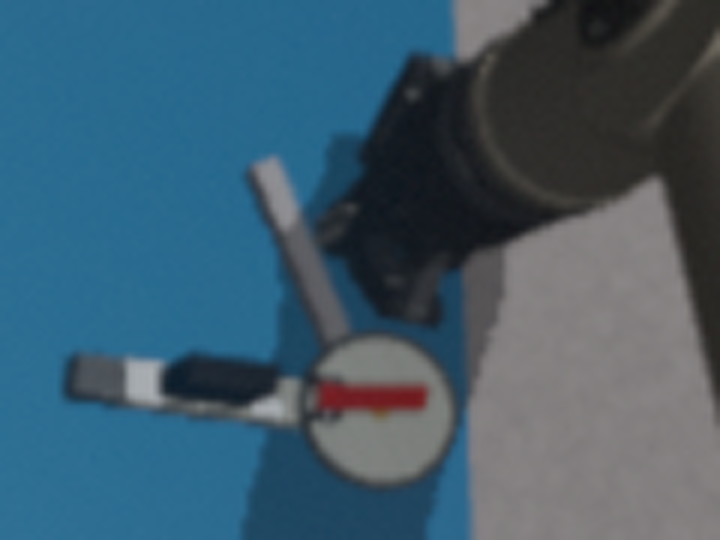

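Emit:
jog_arm:
  dp:
    - [-0.6,0,0]
    - [-1.4,0,-0.6]
    - [-1.4,0,-2.2]
    - [-1.4,0,-4]
    - [-1.4,0,-5.5]
  angular:
    - [0,0,0]
    - [0,0,0]
    - [0,0,0]
    - [0,0,0]
    - [0,0,0]
  claw: [0,0,0,45,45]

```text
t: 3.6
eef_pos: [0.6534, -0.4591, 0.1499]
tool_rot: [0.001, 0.754, 0.657, 0.0]
contact_force: [-0.8, -0.7, 0.9]
gripper_width: 0.33
```

```bash
cat > ga.py <<'E'
from m import *
import sys
t=cam("top");c=t
im=cv2.resize(c["pixels"],None,fx=8,fy=8,interpolation=cv2.INTER_CUBIC)
def W(u,v,z): return ray(c,(u,v),z)
crop(t,sys.argv[1],*map(int,sys.argv[2:7]))
E
python3 ga.py t6.png 390 130 90 75 8; python3 g.py .58 -.3545 .1 84
```

```text
t3.65 [ 0.6565 -0.4608  0.1582] [0.0058 0.7539 0.6569 0.0017] F [ 2.04 -1.56  6.28] T [-0.13 -0.15 -0.05] w0.419
now yaw 82.13 dp [ 3.804 -3.64   2.268] ang [ 0.125  0.059 -0.373]
```

View pics/t6.png

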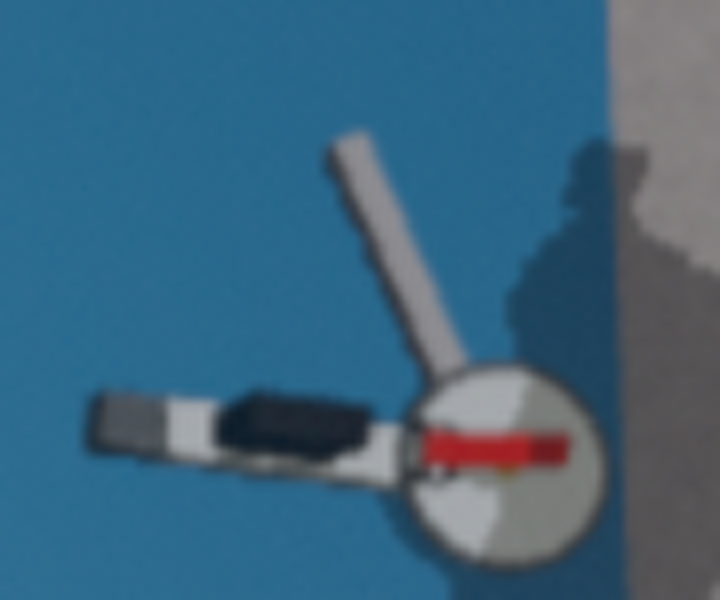

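```bash
python3 - <<'E'
from h import *
t=cam("top");T=lambda p:(390+p[0]/8,130+p[1]/8)
d=ray(t,T((508,466)),.022);b=ray(t,T((352,136)),.014);b2=ray(t,T((448,368)),.014);e=ray(t,T((130,423)),.018)
a=lambda v:np.degrees(np.arctan2(v[1],v[0]))
print(d,b,e,"stock",a(e-d),"blade",a(b-d),a(b-b2))
# blade and stock upper/lower edge fits
from m import edgefit
f,p=edgefit(t,(390,130,90,75),(0,0,110),(180,70,255),-1,411,417)
g,p=edgefit(t,(390,130,90,75),(0,0,110),(180,70,255),1,411,438)
for q in(f,g):
    k=q[1]/q[0];P=[ray(t,(u,q[3]+k*(u-q[2])),.018) for u in(411,438)];print("edge",np.round(P,4),a(P[0]-P[1]))
E
```

```text
[ 0.57141331 -0.43763701  0.022     ] [ 0.69156832 -0.387919    0.014     ] [ 0.58276873 -0.3041915   0.018     ] stock 85.13618748097693 blade 22.47890081824371 21.400485584566542
edge [[ 0.5932 -0.3179  0.018 ]
 [ 0.5899 -0.3954  0.018 ]] 87.5393669905026
edge [[ 0.572  -0.3176  0.018 ]
 [ 0.566  -0.3949  0.018 ]] 85.55256116370212
```

```bash
python3 g.py .5816 -.3546 .1 85.3
```

```text
t3.70 [ 0.6567 -0.4607  0.1558] [0.0059 0.7539 0.657  0.0017] F [ 0.28 -0.09  0.9 ] T [-0.04 -0.02 -0.03] w0.507
now yaw 82.14 dp [ 3.806 -3.579  2.174] ang [ 0.127  0.063 -0.632]
```

Emit:
jog_arm:
  dp:
    - [0.9,-0.9,0.2]
    - [1.9,-1.8,0.8]
    - [2.9,-2.7,1.5]
    - [3.8,-3.6,2]
    - [3.8,-3.6,2]
  angular:
    - [0,0,-0.2]
    - [0,0,-0.4]
    - [0,0,-0.6]
    - [0,0,-0.63]
    - [0,0,-0.63]
  claw: [45,45,45,45,45]

```text
t: 4.2
eef_pos: [0.5733, -0.3469, 0.0947]
tool_rot: [-0.004, 0.734, 0.679, -0.001]
contact_force: [0.1, 0.3, -0.5]
gripper_width: 0.526
```

```bash
python3 g.py .5816 -.3546 .024 85.3;python3 ga.py t7.png 390 120 90 75 8
```

```text
t4.20 [ 0.5733 -0.3469  0.0947] [-0.0039  0.734   0.6791 -0.001 ] F [ 0.06  0.26 -0.51] T [-0.    0.02 -0.03] w0.526
now yaw 85.55 dp [-0.294  0.375  2.826] ang [-0.081 -0.044  0.05 ]
```

View pics/t7.png

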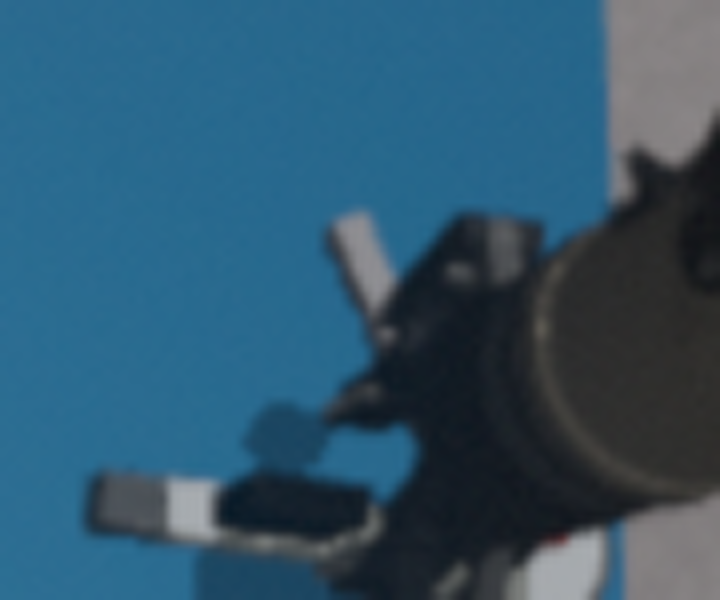

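Emit:
jog_arm:
  dp:
    - [-0.1,0.2,0]
    - [-0.25,0.37,0.6]
    - [-0.29,0.37,1.4]
    - [-0.29,0.37,2.2]
    - [-0.29,0.37,2.8]
  angular:
    - [0,0,0]
    - [0,0,0]
    - [0,0,0]
    - [0,0,0]
    - [0,0,0]
  claw: [50,50,50,50,50]

```text
t: 4.75
eef_pos: [0.5861, -0.3599, 0.0253]
tool_rot: [-0.0, 0.735, 0.678, -0.0]
contact_force: [0.9, -0.4, -0.5]
gripper_width: 0.59
```

```bash
python3 g.py .5816 -.3546 .024 85.3;python3 ga.py t8.png 390 120 90 75 8
```

```text
t4.75 [ 0.5861 -0.3599  0.0253] [-2.000e-04  7.354e-01  6.777e-01 -2.000e-04] F [ 0.9  -0.36 -0.5 ] T [ 0.05 -0.01  0.  ] w0.590
now yaw 85.32 dp [ 0.198 -0.195  0.052] ang [-0.007  0.001  0.005]
```

View pics/t8.png

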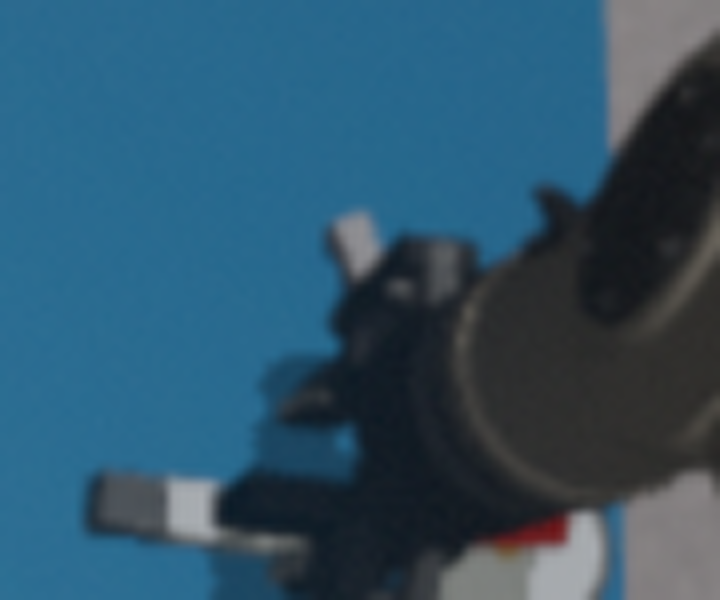

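Emit:
jog_arm:
  dp:
    - [0.2,-0.2,0.05]
    - [0.2,-0.2,0.05]
    - [0.2,-0.2,0.05]
    - [0.2,-0.2,0.05]
    - [0.2,-0.2,0.05]
  angular:
    - [0,0,0]
    - [0,0,0]
    - [0,0,0]
    - [0,0,0]
    - [0,0,0]
  claw: [50,30,10,5,5]
  grip_force: 50

```text
t: 5.3
eef_pos: [0.5821, -0.3536, 0.0275]
tool_rot: [0.001, 0.735, 0.678, 0.0]
contact_force: [-1.4, -0.3, 5.1]
gripper_width: 0.177
```

Emit:
jog_arm:
  dp:
    - [0,0,0]
    - [0,0,0]
    - [0,0,-0.4]
    - [0,0,-0.8]
    - [0,0,-1.2]
  angular:
    - [0,0,0]
    - [0,0,0]
    - [0,0,0]
    - [0,0,0]
    - [0,0,0]
  claw: [5,5,5,5,5]
  grip_force: 50

```text
t: 5.8
eef_pos: [0.5811, -0.3532, 0.0568]
tool_rot: [-0.0, 0.735, 0.678, -0.0]
contact_force: [-0.1, -0.8, -3.2]
gripper_width: 0.174
```

```bash
python3 ga.py t9.png 390 130 90 75 8; python3 g.py .5 -.1 .06 90.2;
```

```text
t5.85 [ 0.5823 -0.3538  0.0589] [1.200e-03 7.350e-01 6.781e-01 4.000e-04] F [ 0.28 -0.37 -1.44] T [-0.02 -0.04 -0.02] w0.174
now yaw 85.38 dp [ 9.855 -4.1   -0.062] ang [ 0.026  0.013 -0.963]
```

View pics/t9.png

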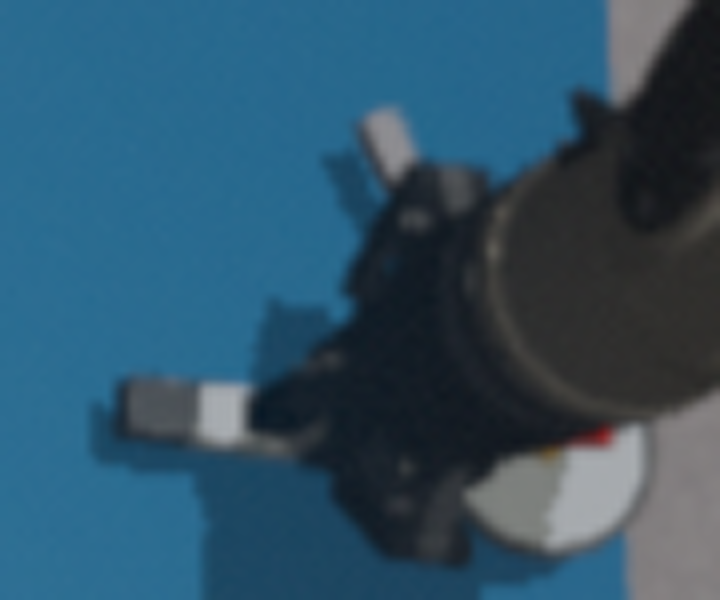

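```bash
python3 g.py .507 -.078 .058 90.2
```

```text
t5.85 [ 0.5823 -0.3538  0.0589] [1.200e-03 7.350e-01 6.781e-01 4.000e-04] F [ 0.28 -0.37 -1.44] T [-0.02 -0.04 -0.02] w0.174
now yaw 85.38 dp [10.755 -3.892  0.018] ang [ 0.026  0.013 -0.963]
```

Emit:
jog_arm:
  dp:
    - [0.6,-0.4,0]
    - [1.7,-1,0]
    - [2.9,-1.6,0]
    - [4.1,-2.2,0]
    - [5.3,-2.8,0]
  angular:
    - [0,0,-0.1]
    - [0,0,-0.2]
    - [0,0,-0.4]
    - [0,0,-0.6]
    - [0,0,-0.8]
  claw: [5,5,5,5,5]

```text
t: 6.35
eef_pos: [0.5219, -0.2145, 0.0567]
tool_rot: [0.0, 0.711, 0.704, 0.0]
contact_force: [1.3, -0.4, -3.2]
gripper_width: 0.175
```

```bash
python3 g.py .507 -.078 .058 90.2
```

```text
t6.35 [ 0.5219 -0.2145  0.0567] [3.000e-04 7.107e-01 7.035e-01 2.000e-04] F [ 1.34 -0.35 -3.15] T [-0.   -0.01  0.02] w0.175
now yaw 89.42 dp [ 5.455 -0.65  -0.052] ang [ 0.008  0.002 -0.155]
```

Emit:
jog_arm:
  dp:
    - [1.2,-0.2,0]
    - [2.4,-0.4,0]
    - [3.6,-0.6,0]
    - [4.7,-0.65,0]
    - [5.45,-0.65,0]
  angular:
    - [0,0,-0.1]
    - [0,0,-0.16]
    - [0,0,-0.16]
    - [0,0,-0.16]
    - [0,0,-0.16]
  claw: [5,5,5,5,5]

```text
t: 6.85
eef_pos: [0.5075, -0.0768, 0.0569]
tool_rot: [0.0, 0.705, 0.709, 0.0]
contact_force: [1.3, 0.2, -3.5]
gripper_width: 0.177
```

```bash
python3 g.py .507 -.078 .058 90.2; python3 ga.py t10.png 290 140 90 75 8;python3 -c "
from h import *
crop(cam('scene'),'s10.png',200,210,130,110,6)"
```

```text
t6.85 [ 0.5075 -0.0768  0.0569] [1.000e-04 7.052e-01 7.090e-01 5.000e-04] F [ 1.31  0.23 -3.46] T [0.03 0.01 0.03] w0.177
now yaw 90.31 dp [-0.046 -0.019 -0.045] ang [ 0.009 -0.006  0.022]
```

View pics/t10.png

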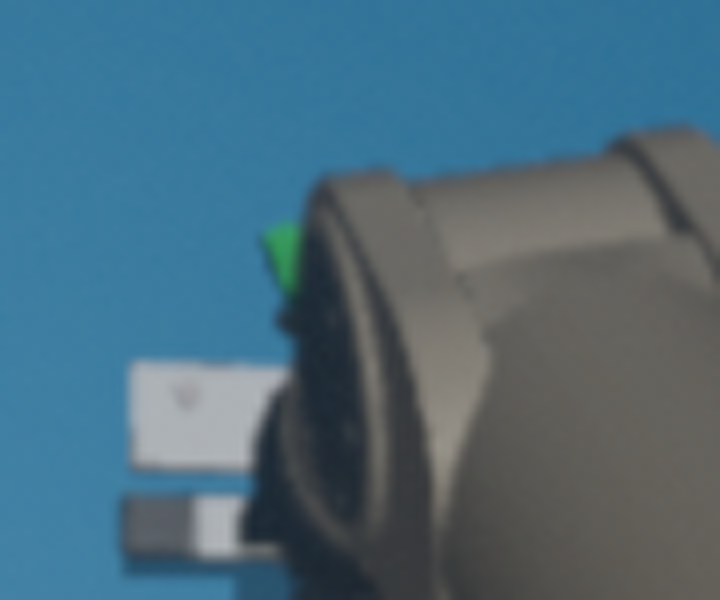

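View pics/s10.png

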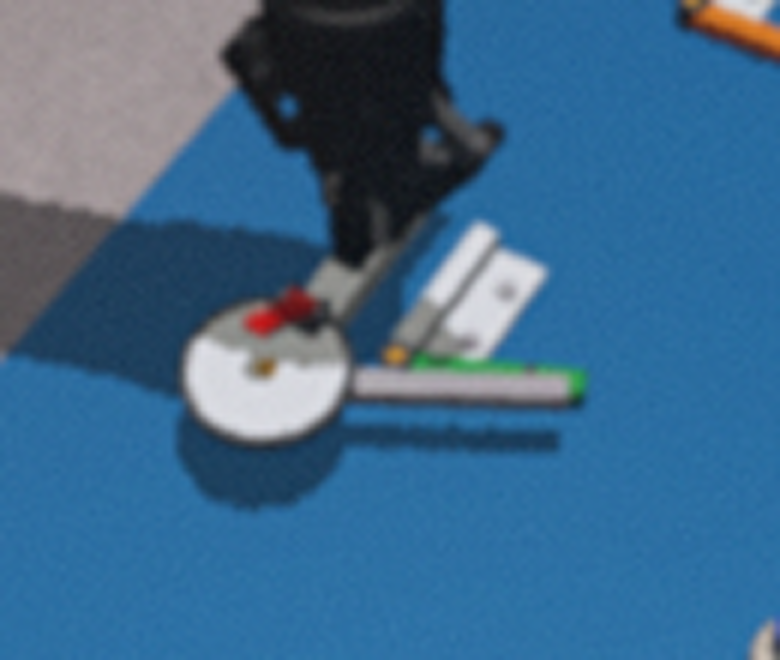

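```bash
python3 - <<'E'
from h import *
s=cam("scene");S=lambda p:(200+p[0]/6,210+p[1]/6)
for z in(.022+.031,):
    d=ray(s,S((263,369)),z);tip=ray(s,S((572,386)),z-.008);print(d,tip,np.degrees(np.arctan2(*(tip-d)[[1,0]])))
    g=ray(s,S((398,354)),.016);print(g)
    # lift consistency: shadow not used
E
```

```text
[ 0.51156408 -0.16104355  0.053     ] [ 0.62723007 -0.09691578  0.045     ] 29.00495037414064
[ 0.54315778 -0.10530471  0.016     ]
```

Emit:
jog_arm:
  dp:
    - [0,0,0.3]
    - [0,0,0.6]
    - [0,0,0.85]
    - [0,0,1.0]
    - [0,0,1.1]
  angular:
    - [0,0,0]
    - [0,0,0]
    - [0,0,0]
    - [0,0,0]
    - [0,0,0]
  claw: [5,5,5,5,5]

```text
t: 7.5
eef_pos: [0.5071, -0.0796, 0.0281]
tool_rot: [-0.0, 0.706, 0.708, -0.0]
contact_force: [-0.4, -0.6, -3.8]
gripper_width: 0.174
```

```bash
python3 g.py .507 -.078 .025 90.2; python3 -c "
from h import *
crop(cam('scene'),'s11.png',200,210,130,110,6)"
```

```text
t7.50 [ 0.5071 -0.0796  0.0281] [-3.000e-04  7.061e-01  7.081e-01 -3.000e-04] F [-0.37 -0.61 -3.8 ] T [-0.03 -0.06  0.  ] w0.174
now yaw 90.16 dp [ 0.062 -0.004  0.123] ang [-0.011 -0.    -0.009]
```

View pics/s11.png

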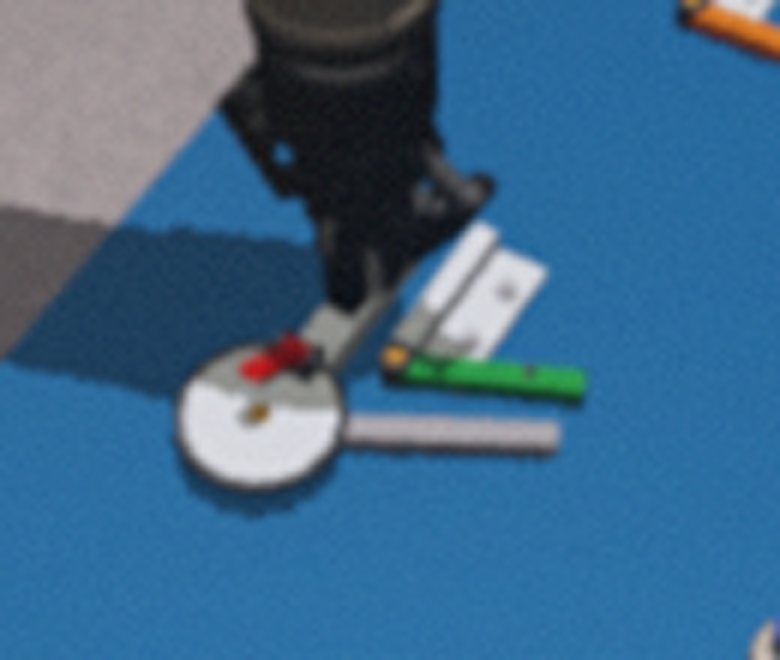

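Emit:
jog_arm:
  dp:
    - [0,0,0.05]
    - [0,0,0.1]
    - [0,0.15,0.1]
    - [0,0.3,0.1]
    - [0,0.42,0.1]
  angular:
    - [0,0,0]
    - [0,0,0]
    - [0,0,0]
    - [0,0,0]
    - [0,0,0]
  claw: [5,5,5,5,5]

```text
t: 8.05
eef_pos: [0.5123, -0.0793, 0.0275]
tool_rot: [-0.003, 0.706, 0.708, -0.005]
contact_force: [-14.0, 0.6, 20.8]
gripper_width: 0.181
```

Emit:
jog_arm:
  dp:
    - [0,0.02,0]
    - [0,0.05,0]
    - [0,0.08,0]
    - [0,0.08,0]
    - [0,0.08,0]
  angular:
    - [0,0,0]
    - [0,0,0]
    - [0,0,0]
    - [0,0,0]
    - [0,0,0]
  claw: [5,5,5,5,5]

```text
t: 8.55
eef_pos: [0.5164, -0.0793, 0.0274]
tool_rot: [-0.002, 0.706, 0.708, -0.003]
contact_force: [-14.2, 0.5, 22.7]
gripper_width: 0.178
```

```bash
python3 g.py .522 -.05 .025 90.2; python3 -c "
from h import *
st()
crop(cam('scene'),'s12.png',200,210,130,110,6)
st()"
```

```text
t8.55 [ 0.5164 -0.0793  0.0274] [-0.0019  0.7059  0.7083 -0.0029] F [-14.17   0.53  22.71] T [ 0.22  3.33 -0.02] w0.178
now yaw 90.19 dp [1.171 0.227 0.094] ang [-0.077  0.017 -0.002]
t8.55 [ 0.5164 -0.0793  0.0274] [-0.0019  0.7059  0.7083 -0.0029] F [-14.17   0.53  22.71] T [ 0.22  3.33 -0.02] w0.178
t8.60 [ 0.5164 -0.0793  0.0274] [-0.0019  0.706   0.7082 -0.0029] F [-13.36   1.03  21.95] T [0.21 3.29 0.03] w0.179
```

View pics/s12.png

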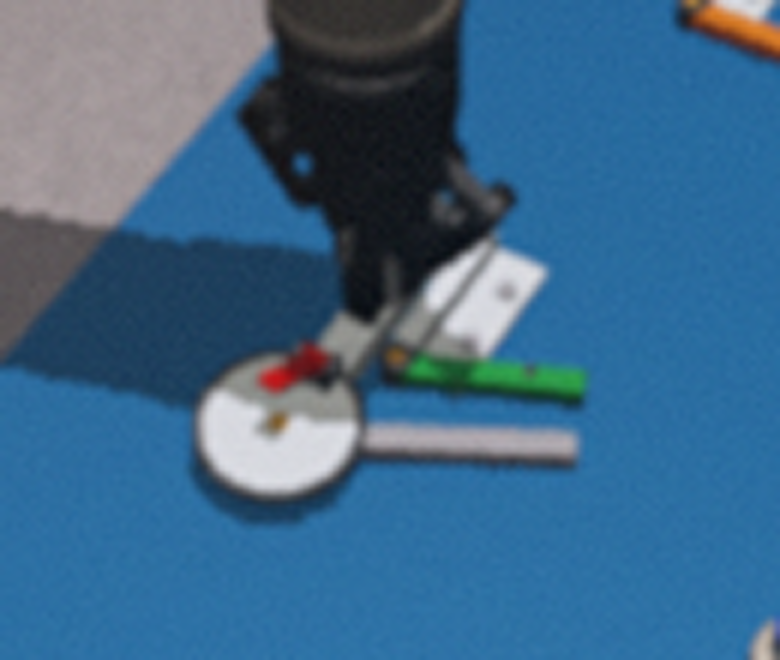

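Emit:
jog_arm:
  dp:
    - [0,0,-0.03]
    - [0,0,-0.06]
    - [0,0,-0.06]
    - [0,0.03,-0.06]
    - [0,0.05,-0.06]
  angular:
    - [0,0,0]
    - [0,0,0]
    - [0,0,0]
    - [0,0,0]
    - [0,0,0]
  claw: [5,5,5,5,5]

```text
t: 9.1
eef_pos: [0.5214, -0.0791, 0.0276]
tool_rot: [-0.0, 0.706, 0.708, 0.0]
contact_force: [-0.4, 0.2, -4.8]
gripper_width: 0.181
```

```bash
python3 g.py .522 -.05 .025 90.2
```

```text
t9.10 [ 0.5214 -0.0791  0.0276] [-0.000e+00  7.059e-01  7.083e-01  1.000e-04] F [-0.43  0.2  -4.85] T [ 0.01 -0.05 -0.05] w0.181
now yaw 90.19 dp [1.164 0.027 0.105] ang [ 0.001 -0.001 -0.001]
```

Emit:
jog_arm:
  dp:
    - [0,0.02,0.01]
    - [0,0.04,0.01]
    - [0,0.06,0.01]
    - [0,0.06,0.01]
    - [0,0.06,0.01]
  angular:
    - [0,0,0]
    - [0,0,0]
    - [0,0,0]
    - [0,0,0]
    - [0,0,0]
  claw: [5,5,5,5,5]

```text
t: 9.6
eef_pos: [0.522, -0.0791, 0.0274]
tool_rot: [-0.0, 0.706, 0.708, -0.001]
contact_force: [-4.6, 0.7, 2.0]
gripper_width: 0.181
```

```bash
python3 g.py .522 -.05 .025 90.2
```

```text
t9.60 [ 0.522  -0.0791  0.0274] [-4.000e-04  7.059e-01  7.083e-01 -5.000e-04] F [-4.62  0.72  2.03] T [ 0.01  0.94 -0.04] w0.181
now yaw 90.19 dp [1.166 0.004 0.098] ang [-0.015  0.001 -0.002]
```

Emit:
jog_arm:
  dp:
    - [0.2,0,0]
    - [0.4,0,0]
    - [0.6,0,0]
    - [0.75,0,0]
    - [0.85,0,0]
  angular:
    - [0,0,0]
    - [0,0,0]
    - [0,0,0]
    - [0,0,0]
    - [0,0,0]
  claw: [5,5,5,5,5]

```text
t: 10.1
eef_pos: [0.522, -0.0592, 0.0275]
tool_rot: [0.0, 0.706, 0.708, -0.001]
contact_force: [-4.1, -5.0, 0.7]
gripper_width: 0.179
```

```bash
python3 g.py .522 -.05 .025 90.2; python3 -c "
from h import *
crop(cam('scene'),'s13.png',200,210,130,110,6)
st()"
```

```text
t10.10 [ 0.522  -0.0592  0.0275] [ 2.000e-04  7.064e-01  7.079e-01 -1.000e-03] F [-4.09 -4.96  0.7 ] T [-0.91  0.87 -0.06] w0.179
now yaw 90.12 dp [ 0.368 -0.     0.098] ang [-0.013  0.02  -0.016]
t10.15 [ 0.522  -0.0588  0.0275] [ 1.000e-04  7.062e-01  7.080e-01 -9.000e-04] F [-3.91 -3.24  0.85] T [-0.73  0.85 -0.09] w0.177
```

View pics/s13.png

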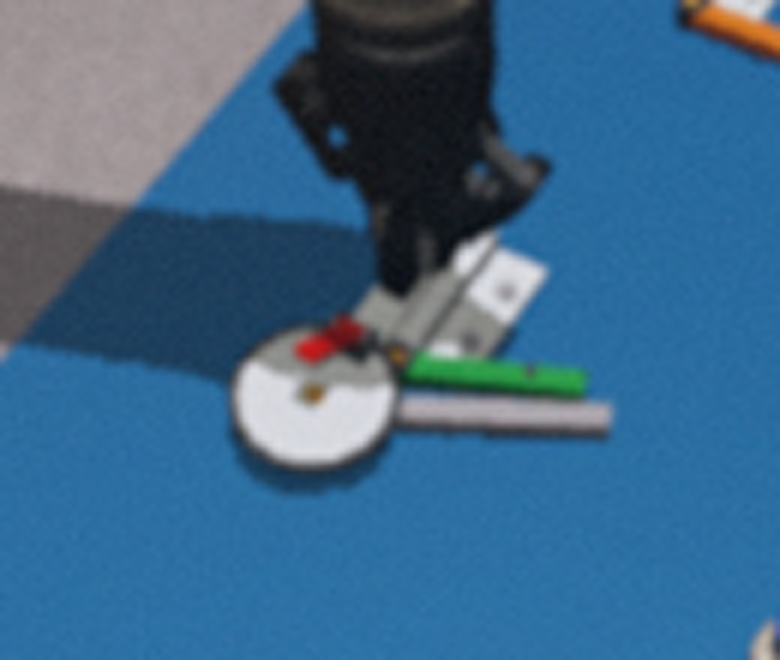

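Emit:
jog_arm:
  dp:
    - [0.1,0,0]
    - [0.2,0,0]
    - [0.3,0,0]
    - [0.38,0,0]
    - [0.42,0,0]
  angular:
    - [0,0,0]
    - [0,0,0]
    - [0,0,0]
    - [0,0,0]
    - [0,0,0]
  claw: [5,5,5,5,5]

```text
t: 10.65
eef_pos: [0.522, -0.0491, 0.0275]
tool_rot: [0.0, 0.706, 0.708, -0.001]
contact_force: [-3.5, -4.9, 1.5]
gripper_width: 0.177
```

```bash
python3 g.py .522 -.045 .025 90.2; python3 -c "
from h import *
crop(cam('scene'),'s14.png',220,220,90,80,8)
st()"
```

```text
t10.65 [ 0.522  -0.0491  0.0275] [ 3.000e-04  7.065e-01  7.077e-01 -1.100e-03] F [-3.46 -4.91  1.48] T [-1.    0.78 -0.13] w0.177
now yaw 90.10 dp [0.164 0.    0.099] ang [-0.013  0.023 -0.02 ]
t10.70 [ 0.522  -0.0489  0.0275] [ 3.000e-04  7.064e-01  7.078e-01 -1.100e-03] F [-3.7  -5.1  -0.03] T [-0.91  0.82 -0.06] w0.178
```

View pics/s14.png

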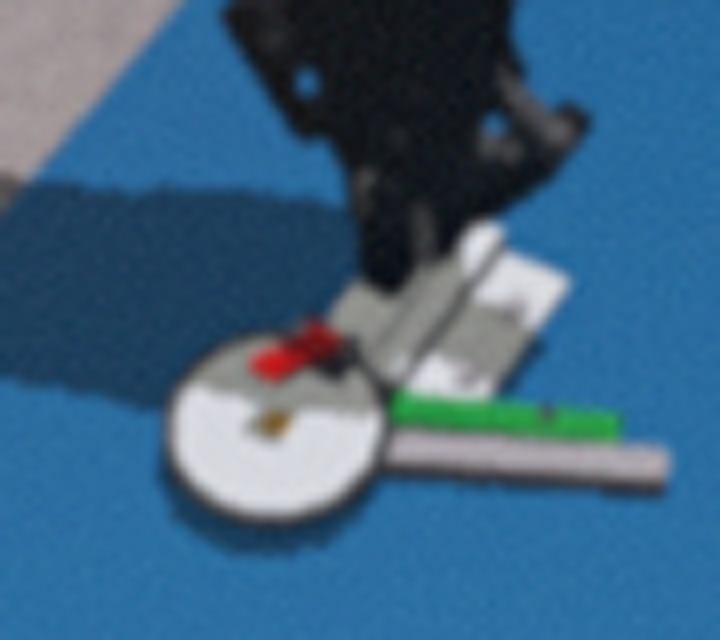

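Emit:
jog_arm:
  dp:
    - [0.04,0,0]
    - [0.08,0,0]
    - [0.12,0,0]
    - [0.12,0,0]
    - [0.12,0,0]
  angular:
    - [0,0,0]
    - [0,0,0]
    - [0,0,0]
    - [0,0,0]
    - [0,0,0]
  claw: [5,5,5,5,5]

```text
t: 11.2
eef_pos: [0.522, -0.0461, 0.0275]
tool_rot: [0.0, 0.707, 0.708, -0.001]
contact_force: [-3.0, -4.2, 0.9]
gripper_width: 0.18
```

Emit:
jog_arm:
  dp:
    - [0.03,0,0]
    - [0.06,0,0]
    - [0.06,0,0]
    - [0.06,0,0]
    - [0.06,0,0]
  angular:
    - [0,0,0]
    - [0,0,0]
    - [0,0,0]
    - [0,0,0]
    - [0,0,0]
  claw: [5,5,5,5,5]

```text
t: 11.7
eef_pos: [0.522, -0.0447, 0.0275]
tool_rot: [0.0, 0.707, 0.708, -0.001]
contact_force: [-3.7, -5.7, 0.2]
gripper_width: 0.182
```

```bash
python3 g.py .522 -.045 .025 90.2; python3 -c "
from h import *
crop(cam('scene'),'s15.png',220,220,90,80,8)
st()"
```

```text
t11.70 [ 0.522  -0.0447  0.0275] [ 3.000e-04  7.065e-01  7.077e-01 -1.100e-03] F [-3.67 -5.67  0.16] T [-0.89  0.8  -0.07] w0.182
now yaw 90.09 dp [-0.014 -0.001  0.1  ] ang [-0.012  0.022 -0.022]
t11.75 [ 0.522  -0.0447  0.0275] [ 3.000e-04  7.065e-01  7.077e-01 -1.100e-03] F [-4.44 -4.94  0.31] T [-0.92  0.87 -0.04] w0.179
```

View pics/s15.png

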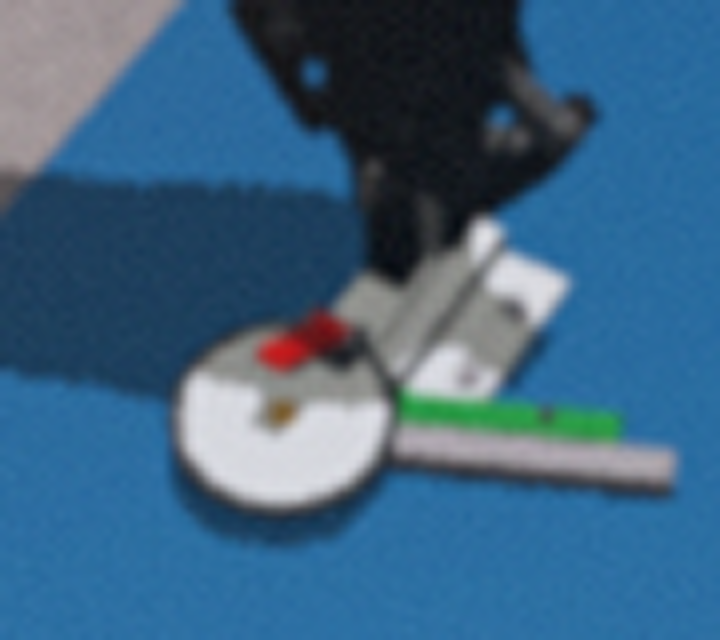

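Emit:
jog_arm:
  dp:
    - [0.03,0,0]
    - [0.06,0,0]
    - [0.06,0,0]
    - [0.06,0,0]
    - [0.06,0,0]
  angular:
    - [0,0,0]
    - [0,0,0]
    - [0,0,0]
    - [0,0,0]
    - [0,0,0]
  claw: [5,5,5,5,5]

```text
t: 12.25
eef_pos: [0.522, -0.0437, 0.0275]
tool_rot: [0.0, 0.707, 0.708, -0.001]
contact_force: [-4.2, -6.2, 1.5]
gripper_width: 0.178
```

Emit:
jog_arm:
  dp:
    - [0.03,0,0]
    - [0.06,0,0]
    - [0.06,0,0]
    - [0.06,0,0]
    - [0.06,0,0]
  angular:
    - [0,0,0]
    - [0,0,0]
    - [0,0,0]
    - [0,0,0]
    - [0,0,0]
  claw: [5,5,5,5,5]

```text
t: 12.75
eef_pos: [0.522, -0.0428, 0.0275]
tool_rot: [0.001, 0.707, 0.707, -0.002]
contact_force: [-4.2, -6.7, 2.0]
gripper_width: 0.176
```

```bash
python3 -c "
from h import *
st()
crop(cam('scene'),'s16.png',220,220,90,80,8)
"
```

```text
t12.75 [ 0.522  -0.0428  0.0275] [ 7.000e-04  7.069e-01  7.073e-01 -1.500e-03] F [-4.18 -6.69  2.  ] T [-1.53  0.83 -0.07] w0.176
```

View pics/s16.png

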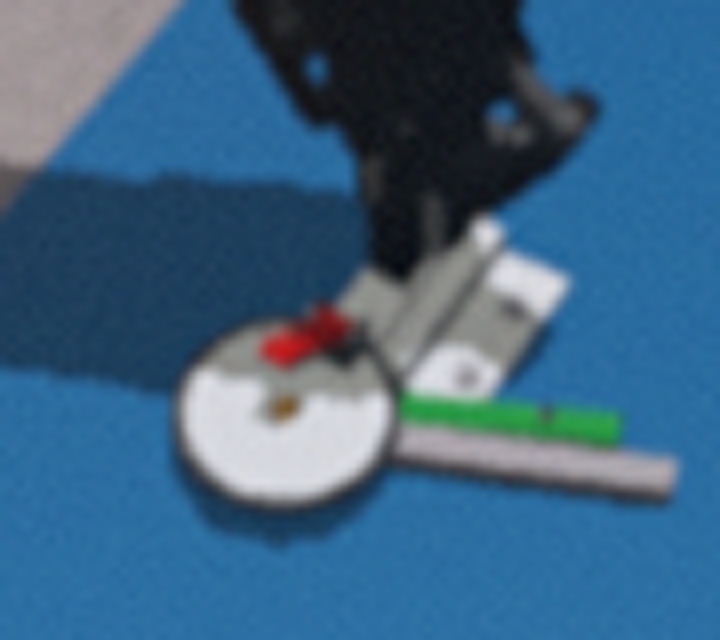

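```bash
cat > ang.py <<'E'
from m import *
def bl(c,gx,bx,glo=(45,100,60),ghi=(80,255,255),box=(220,220,110,80)):
    r={}
    a=lambda q,u0,u1:(lambda k:(lambda P:(np.degrees(np.arctan2(*(P[1]-P[0])[[1,0]])),P))([ray(c,(u,q[3]+k*(u-q[2])),.014) for u in(u0,u1)]))(q[1]/q[0])
    for nm,lo,hi,s,(u0,u1) in(("leaf up",glo,ghi,-1,gx),("leaf lo",glo,ghi,1,gx),("blade up",(0,0,125),(180,60,255),-1,bx),("blade lo",(0,0,125),(180,60,255),1,bx)):
        q,p=edgefit(c,box,lo,hi,s,u0,u1);A,P=a(q,u0,u1)
        k=q[1]/q[0];res=np.std(p[:,1]-(q[3]+k*(p[:,0]-q[2])))
        print(nm,"dir %.2f"%A,"res %.2f"%res,np.round(P,4)[:,:2].tolist())
if __name__=="__main__":
    s=cam("scene");bl(s,(272,294),(299,303.5));
    hsv=cv2.cvtColor(s["pixels"],cv2.COLOR_BGR2HSV)
    for u in(274,280,286,292,296,300): print(u,[tuple(int(v) for v in hsv[r,u]) for r in range(268,284)])
E
python3 ang.py
```

```text
leaf up dir 24.71 res 0.17 [[0.5561, -0.0975], [0.6099, -0.0727]]
leaf lo dir 22.11 res 0.07 [[0.5607, -0.105], [0.6156, -0.0827]]
blade up dir 19.61 res 0.06 [[0.6295, -0.0804], [0.6409, -0.0763]]
blade lo dir 22.76 res 0.05 [[0.635, -0.0901], [0.646, -0.0855]]
274 [(88, 15, 211), (72, 60, 187), (68, 150, 158), (68, 191, 155), (67, 138, 151), (69, 43, 154), (150, 6, 168), (147, 13, 174), (150, 11, 158), (160, 13, 116), (111, 45, 80), (105, 160, 105), (104, 183, 145), (103, 190, 162), (103, 188, 164), (103, 185, 160)]
280 [(116, 9, 200), (76, 34, 178), (69, 117, 161), (68, 176, 158), (68, 182, 154), (68, 127, 141), (73, 25, 145), (143, 12, 170), (135, 12, 172), (145, 10, 154), (140, 14, 111), (110, 67, 76), (104, 160, 107), (103, 184, 147), (103, 186, 160), (103, 186, 162)]
286 [(104, 190, 164), (102, 190, 158), (90, 168, 132), (71, 169, 151), (67, 177, 156), (68, 175, 143), (70, 95, 129), (96, 9, 144), (143, 14, 170), (139, 12, 172), (145, 10, 148), (143, 11, 96), (108, 92, 78), (103, 179, 124), (103, 183, 162), (103, 185, 164)]
292 [(103, 192, 161), (103, 190, 160), (98, 178, 146), (81, 175, 140), (69, 183, 155), (68, 183, 156), (68, 165, 128), (72, 62, 124), (113, 7, 153), (137, 10, 172), (143, 12, 172), (145, 11, 141), (126, 15, 86), (105, 98, 81), (103, 179, 127), (103, 192, 159)]
296 [(103, 183, 162), (103, 187, 161), (102, 185, 160), (89, 172, 132), (72, 178, 153), (69, 182, 154), (70, 188, 145), (72, 137, 119), (85, 12, 126), (140, 9, 169), (141, 10, 177), (144, 8, 160), (144, 11, 120), (109, 46, 77), (105, 151, 101), (103, 187, 143)]
300 [(102, 192, 158), (103, 188, 159), (103, 193, 161), (103, 188, 160), (103, 189, 162), (103, 190, 161), (103, 193, 164), (104, 185, 161), (105, 111, 166), (109, 37, 166), (140, 9, 172), (140, 9, 169), (150, 11, 141), (120, 12, 88), (107, 107, 81), (103, 181, 127)]
```

```bash
python3 - <<'E'
from ang import *
s=cam("scene")
for r in((272,303),(274,290),(285,303)): bl(s,(275,296),r)
E
```

```text
leaf up dir 24.77 res 0.17 [[0.5634, -0.094], [0.6147, -0.0704]]
leaf lo dir 21.80 res 0.07 [[0.5682, -0.1018], [0.6207, -0.0809]]
blade up dir -32.71 res 7.90 [[0.4937, 0.0035], [0.6512, -0.0977]]
blade lo dir 21.49 res 0.08 [[0.5679, -0.1166], [0.6449, -0.0863]]
leaf up dir 24.77 res 0.17 [[0.5634, -0.094], [0.6147, -0.0704]]
leaf lo dir 21.80 res 0.07 [[0.5682, -0.1018], [0.6207, -0.0809]]
blade up dir 15.92 res 2.18 [[0.5268, -0.0394], [0.5709, -0.0269]]
blade lo dir 21.36 res 0.08 [[0.5729, -0.1146], [0.6128, -0.099]]
leaf up dir 24.77 res 0.17 [[0.5634, -0.094], [0.6147, -0.0704]]
leaf lo dir 21.80 res 0.07 [[0.5682, -0.1018], [0.6207, -0.0809]]
blade up dir -39.82 res 6.47 [[0.5512, -0.0207], [0.6579, -0.1097]]
blade lo dir 21.56 res 0.07 [[0.6003, -0.1038], [0.6449, -0.0862]]
```

Emit:
jog_arm:
  dp:
    - [-0.1,0,0]
    - [-0.2,0,0]
    - [-0.2,0,-0.01]
    - [-0.2,0,-0.015]
    - [-0.2,0,-0.015]
  angular:
    - [0,0,0]
    - [0,0,0]
    - [0,0,0]
    - [0,0,0]
    - [0,0,0]
  claw: [5,5,5,5,5]

```text
t: 13.4
eef_pos: [0.522, -0.0441, 0.0276]
tool_rot: [-0.001, 0.706, 0.709, -0.0]
contact_force: [-4.4, 2.7, -2.3]
gripper_width: 0.178
```

```bash
python3 -c "
from ang import *
st()
bl(cam('scene'),(275,296),(272,303))"
```

```text
t13.40 [ 0.522  -0.0441  0.0276] [-6.000e-04  7.057e-01  7.085e-01 -1.000e-04] F [-4.36  2.69 -2.31] T [ 0.64  1.01 -0.13] w0.178
leaf up dir 24.77 res 0.18 [[0.5634, -0.094], [0.6147, -0.0704]]
leaf lo dir 22.15 res 0.06 [[0.5686, -0.1026], [0.6209, -0.0813]]
blade up dir -33.17 res 8.05 [[0.493, 0.0046], [0.6522, -0.0994]]
blade lo dir 21.41 res 0.08 [[0.5684, -0.1174], [0.6454, -0.0873]]
```

Emit:
jog_arm:
  dp:
    - [0,-0.05,0]
    - [0,-0.05,0]
    - [0,-0.05,0]
    - [0,-0.05,-0.8]
    - [0,-0.05,-2.2]
  angular:
    - [0,0,0]
    - [0,0,0]
    - [0,0,0]
    - [0,0,0]
    - [0,0,0]
  claw: [20,40,40,40,40]

```text
t: 13.95
eef_pos: [0.5204, -0.0451, 0.0821]
tool_rot: [-0.001, 0.706, 0.708, -0.001]
contact_force: [0.5, 0.5, 0.3]
gripper_width: 0.47
```

```bash
python3 -c "
from ang import *
st()
s=cam('scene');bl(s,(275,296),(272,303));crop(s,'s17.png',220,200,90,80,8)"
```

```text
t13.95 [ 0.5204 -0.0451  0.0821] [-0.0011  0.7059  0.7083 -0.0011] F [0.47 0.49 0.32] T [ 0.02 -0.04 -0.  ] w0.470
leaf up dir 24.80 res 0.20 [[0.5635, -0.0941], [0.6147, -0.0704]]
leaf lo dir 22.22 res 0.07 [[0.5686, -0.1025], [0.6208, -0.0811]]
blade up dir -35.26 res 8.92 [[0.4858, 0.0163], [0.6539, -0.1026]]
blade lo dir 21.87 res 0.08 [[0.5684, -0.1175], [0.6451, -0.0867]]
```

View pics/s17.png

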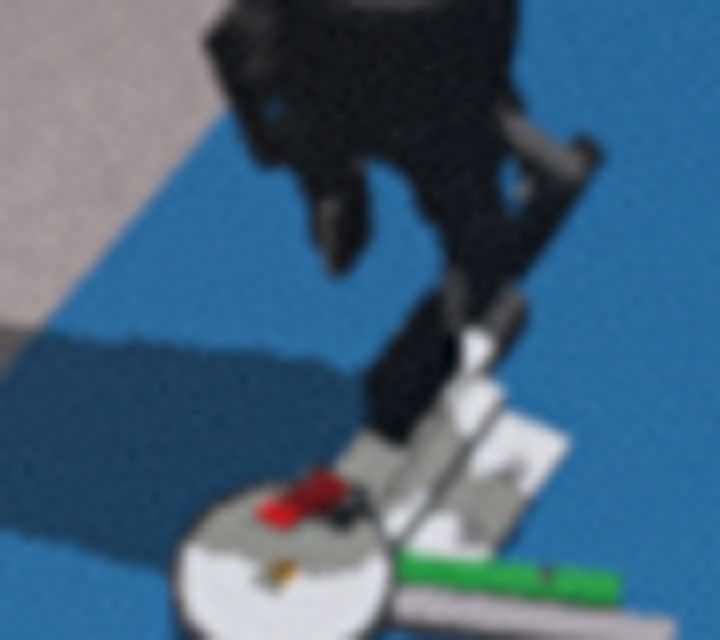

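```bash
python3 g.py .605 -.133 .1 112
```

```text
t14.00 [ 0.5245 -0.045   0.0884] [0.0025 0.706  0.7082 0.0022] F [2.09 0.9  4.02] T [ 0.02 -0.09 -0.04] w0.464
now yaw 90.18 dp [-3.53   3.212 -0.441] ang [ 0.074  0.019 -4.363]
```

Emit:
jog_arm:
  dp:
    - [0,0,-1]
    - [-0.9,0.8,-1]
    - [-2,1.8,-1]
    - [-3.5,3.2,-0.8]
    - [-3.5,3.2,-0.5]
  angular:
    - [0,0,0]
    - [0,0,-1.3]
    - [0,0,-2.7]
    - [0,0,-4]
    - [0,0,-4.37]
  claw: [0,0,0,0,0]

```text
t: 14.5
eef_pos: [0.6062, -0.1394, 0.0963]
tool_rot: [0.004, 0.561, 0.828, 0.0]
contact_force: [-0.6, 0.2, -0.2]
gripper_width: 0.001
```

```bash
python3 g.py .605 -.133 .01 112
```

```text
t14.50 [ 0.6062 -0.1394  0.0963] [3.800e-03 5.607e-01 8.280e-01 3.000e-04] F [-0.58  0.21 -0.22] T [ 0.01  0.05 -0.04] w0.001
now yaw 111.79 dp [0.276 0.033 3.451] ang [ 0.054  0.068 -0.043]
```

Emit:
jog_arm:
  dp:
    - [0,0,0.9]
    - [0,0,1.9]
    - [0,0,2.9]
    - [0,0,3.5]
    - [0.1,0,3.5]
  angular:
    - [0,0,0]
    - [0,0,0]
    - [0,0,0]
    - [0,0,0]
    - [0,0,0]
  claw: [0,0,0,0,0]

```text
t: 15.0
eef_pos: [0.5993, -0.1299, 0.006]
tool_rot: [-0.001, 0.559, 0.829, -0.001]
contact_force: [0.3, 0.7, 0.2]
gripper_width: 0.002
```

```bash
python3 -c "
from ang import *
st()
s=cam('scene');bl(s,(275,296),(272,303));crop(s,'s18.png',220,220,90,80,8)
import g; g.go(.5979,-.1158,.01,112)"
```

```text
t15.00 [ 0.5993 -0.1299  0.006 ] [-1.400e-03  5.591e-01  8.291e-01 -8.000e-04] F [0.28 0.65 0.16] T [0.01 0.05 0.  ] w0.002Traceback (most recent call last):
  File "<string>", line 4, in <module>
    s=cam('scene');bl(s,(275,296),(272,303));crop(s,'s18.png',220,220,90,80,8)
                   ~~^^^^^^^^^^^^^^^^^^^^^^^
  File "ang.py", line 6, in bl
    q,p=edgefit(c,box,lo,hi,s,u0,u1);A,P=a(q,u0,u1)
        ~~~~~~~^^^^^^^^^^^^^^^^^^^^^
  File "m.py", line 12, in edgefit
    pts=np.array(pts,np.float32);return cv2.fitLine(pts,cv2.DIST_HUBER,0,.01,.01).ravel(),pts
                                        ~~~~~~~~~~~^^^^^^^^^^^^^^^^^^^^^^^^^^^^^^
cv2.error: OpenCV(4.12.0) /io/opencv/modules/imgproc/src/linefit.cpp:618: error: (-215:Assertion failed) npoints2 >= 0 || npoints3 >= 0 in function 'fitLine'
```

Emit:
jog_arm:
  dp:
    - [0.1,0,0]
    - [0.2,0,0]
    - [0.3,0,0]
    - [0.4,0,0]
    - [0.45,0,0]
  angular:
    - [0,0,0]
    - [0,0,0]
    - [0,0,0]
    - [0,0,0]
    - [0,0,0]
  claw: [0,0,0,0,0]

```text
t: 15.55
eef_pos: [0.5966, -0.119, 0.0083]
tool_rot: [0.0, 0.559, 0.829, 0.0]
contact_force: [-0.8, 0.6, -0.1]
gripper_width: 0.003
```

Emit:
jog_arm:
  dp:
    - [0.04,0,0]
    - [0.08,0,0]
    - [0.12,0,0]
    - [0.12,0,0]
    - [0.12,0,0]
  angular:
    - [0,0,0]
    - [0,0,0]
    - [0,0,0]
    - [0,0,0]
    - [0,0,0]
  claw: [0,0,0,0,0]

```text
t: 16.05
eef_pos: [0.5953, -0.1166, 0.0079]
tool_rot: [-0.0, 0.559, 0.829, -0.0]
contact_force: [0.9, -0.2, -0.3]
gripper_width: -0.001
```

```bash
python3 -c "
from ang import *
st()
s=cam('scene');crop(s,'s18.png',220,220,90,80,8)
crop(cam('top'),'t18.png',290,140,90,75,8)"
```

```text
t16.05 [ 0.5953 -0.1166  0.0079] [-0.      0.5589  0.8292 -0.    ] F [ 0.88 -0.24 -0.33] T [ 0.03 -0.03 -0.03] w-0.001
```

View pics/s18.png

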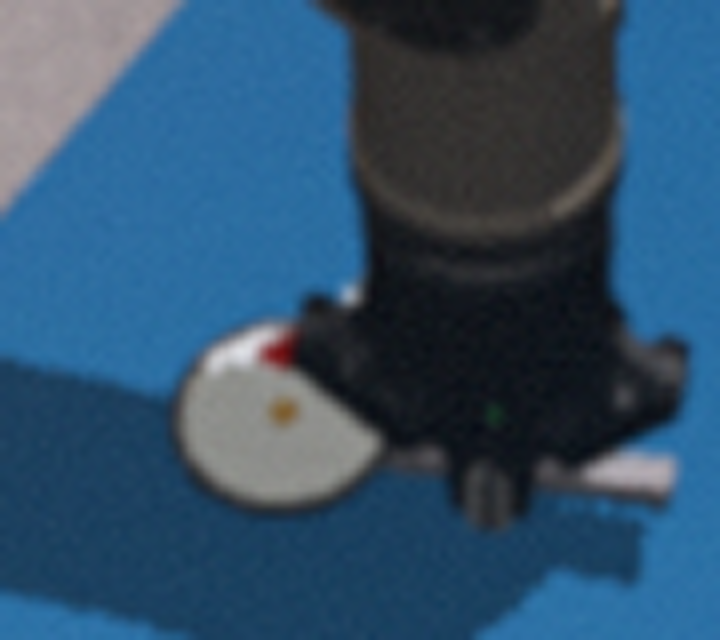

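View pics/t18.png

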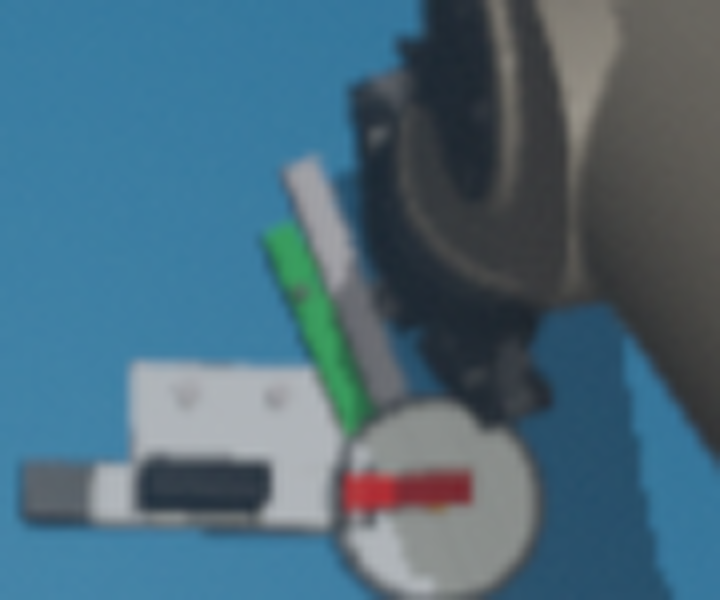

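Emit:
jog_arm:
  dp:
    - [0.02,0,0]
    - [0.04,0,0]
    - [0.06,0,0]
    - [0.08,0,0]
    - [0.08,0,0]
  angular:
    - [0,0,0]
    - [0,0,0]
    - [0,0,0]
    - [0,0,0]
    - [0,0,0]
  claw: [0,0,0,0,0]

```text
t: 16.65
eef_pos: [0.5946, -0.1147, 0.0079]
tool_rot: [0.0, 0.559, 0.829, 0.0]
contact_force: [1.6, -0.2, -1.1]
gripper_width: -0.004
```

Emit:
jog_arm:
  dp:
    - [0.02,0,0]
    - [0.04,0,0]
    - [0.04,0,0]
    - [0.04,0,0]
    - [0.04,0,0]
  angular:
    - [0,0,0]
    - [0,0,0]
    - [0,0,0]
    - [0,0,0]
    - [0,0,0]
  claw: [0,0,0,0,0]

```text
t: 17.15
eef_pos: [0.5945, -0.1143, 0.008]
tool_rot: [0.0, 0.559, 0.829, -0.0]
contact_force: [2.1, -3.9, -1.7]
gripper_width: -0.006
```

```bash
python3 -c "
from ang import *
st()
crop(cam('top'),'t19.png',290,140,90,75,8)"
```

```text
t17.15 [ 0.5945 -0.1143  0.008 ] [ 4.000e-04  5.590e-01  8.291e-01 -0.000e+00] F [ 2.12 -3.93 -1.74] T [-0.73 -0.48 -0.  ] w-0.006
```

View pics/t19.png

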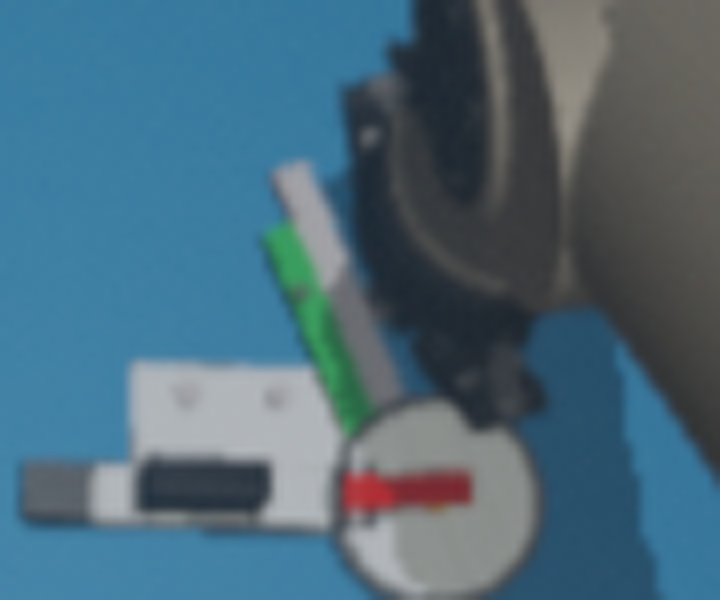

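```bash
cat > chk.py <<'E'
from m import *
def rows(c,box,lo,hi,side,vmin,vmax):
    x0,y0,w,h=box;S=8
    im=cv2.resize(c["pixels"][y0:y0+h,x0:x0+w],None,fx=S,fy=S,interpolation=cv2.INTER_CUBIC)
    m=cv2.inRange(cv2.cvtColor(im,cv2.COLOR_BGR2HSV),lo,hi);p=[]
    for v in range(int((vmin-y0)*S),int((vmax-y0)*S)):
        u=np.flatnonzero(m[v])
        if len(u): p.append((x0+((u[-1] if side>0 else u[0])+.5)/S-.5,y0+(v+.5)/S-.5))
    p=np.array(p,np.float32);f=cv2.fitLine(p,cv2.DIST_HUBER,0,.01,.01).ravel()
    P=[ray(c,(f[2]+f[0]/f[1]*(v-f[3]),v),.014) for v in(vmax,vmin)]
    return np.degrees(np.arctan2(*(P[1]-P[0])[[1,0]])),np.round(P,4)[:,:2].tolist()
if __name__=="__main__":
    t=cam("top");G=((45,100,60),(80,255,255));B=((0,0,95),(180,60,255))
    box=(290,140,60,75)
    print("leaf L",rows(t,box,*G,-1,171,191));print("leaf R",rows(t,box,*G,1,171,190))
    print("blade L tip",rows(t,(315,155,27,40),*B,-1,161,169));
    print("blade L",rows(t,(325,165,20,30),*B,-1,172,188));print("blade R",rows(t,(325,155,20,30),*B,1,161,174))
    f,p=edgefit(t,(285,190,60,22),(0,0,110),(180,80,255),1,293,330);k=f[1]/f[0]
    P=[ray(t,(u,f[3]+k*(u-f[2])),.018) for u in(330,293)];d=P[1]-P[0];print("stock",np.degrees(np.arctan2(d[1],d[0])),np.round(P,4)[:,:2].tolist())
E
python3 chk.py
```

```text
leaf L (np.float64(23.711392935654626), [[0.5527, -0.0936], [0.6092, -0.0688]])
leaf R (np.float64(23.475707313231474), [[0.5559, -0.104], [0.6096, -0.0807]])
blade L tip (np.float64(23.766381938945305), [[0.6153, -0.0787], [0.6381, -0.0686]])
blade L (np.float64(23.265727648405893), [[0.5616, -0.1032], [0.6068, -0.0838]])
blade R (np.float64(25.63584515804873), [[0.6016, -0.0998], [0.6386, -0.0821]])
stock 86.9500874445023 [[0.5088, -0.0883], [0.5143, 0.0151]]
```

```bash
python3 - <<'E'
from m import *
t=cam("top")
for th in(60,90,110,130):
  for r in((302,330),(302,314),(316,330)):
    f,p=edgefit(t,(285,192,60,20),(0,0,th),(180,90,255),1,*r);k=f[1]/f[0]
    P=[ray(t,(u,f[3]+k*(u-f[2])),.018) for u in r[::-1]];d=P[1]-P[0];print(th,r,np.degrees(np.arctan2(d[1],d[0])).round(2),np.round(P,4)[:,:2].tolist())
hsv=cv2.cvtColor(t["pixels"],cv2.COLOR_BGR2HSV)
for u in(294,298,302,306,312,318,324,328): print(u,[tuple(int(v) for v in hsv[r,u][1:]) for r in range(194,210)])
E
```

```text
60 (302, 330) 90.17 [[0.5094, -0.0883], [0.5091, -0.0101]]
60 (302, 314) 91.76 [[0.5096, -0.0436], [0.5085, -0.0101]]
60 (316, 330) 88.72 [[0.5088, -0.0883], [0.5097, -0.0492]]
90 (302, 330) 90.17 [[0.5094, -0.0883], [0.5091, -0.0101]]
90 (302, 314) 91.76 [[0.5096, -0.0436], [0.5085, -0.0101]]
90 (316, 330) 88.72 [[0.5088, -0.0883], [0.5097, -0.0492]]
110 (302, 330) 89.77 [[0.5091, -0.0883], [0.5094, -0.0101]]
110 (302, 314) 91.76 [[0.5096, -0.0436], [0.5085, -0.0101]]
110 (316, 330) 81.98 [[0.508, -0.0884], [0.5135, -0.0491]]
130 (302, 330) 93.46 [[0.5143, -0.0883], [0.5095, -0.0101]]
130 (302, 314) 91.76 [[0.5096, -0.0436], [0.5085, -0.0101]]
130 (316, 330) 46.96 [[0.5022, -0.0884], [0.5393, -0.0486]]
294 [(154, 166), (154, 166), (149, 164), (112, 141), (62, 115), (38, 108), (40, 108), (38, 106), (38, 106), (39, 105), (73, 91), (143, 112), (153, 153), (151, 166), (150, 167), (151, 167)]
298 [(154, 166), (152, 166), (148, 165), (123, 143), (70, 116), (36, 106), (36, 105), (36, 106), (34, 105), (34, 105), (53, 91), (127, 104), (151, 150), (150, 165), (148, 167), (150, 167)]
302 [(155
[... 390 characters left out ...]
, (17, 165), (29, 116), (70, 77), (77, 73), (77, 73), (74, 72), (98, 65), (63, 77), (15, 133), (38, 128), (129, 150), (151, 164), (152, 166), (151, 165)]
318 [(12, 185), (12, 185), (14, 177), (24, 130), (63, 77), (80, 70), (73, 70), (75, 71), (96, 64), (78, 69), (24, 108), (33, 102), (125, 112), (151, 150), (152, 164), (153, 165)]
324 [(12, 186), (14, 186), (12, 184), (13, 176), (14, 168), (15, 166), (17, 167), (15, 167), (14, 170), (14, 180), (14, 181), (20, 142), (91, 115), (149, 149), (153, 163), (153, 165)]
328 [(14, 186), (12, 185), (12, 185), (12, 185), (13, 182), (13, 183), (14, 185), (12, 186), (12, 185), (12, 186), (13, 182), (17, 152), (69, 122), (144, 149), (153, 162), (154, 164)]
```

Emit:
jog_arm:
  dp:
    - [-0.1,0,0]
    - [-0.4,0,0]
    - [-1,0,0]
    - [-1.4,0,-1.5]
    - [-1.4,0,-3.4]
  angular:
    - [0,0,0]
    - [0,0,0]
    - [0,0,0]
    - [0,0,0]
    - [0,0,0]
  claw: [0,0,0,0,0]

```text
t: 17.8
eef_pos: [0.6058, -0.149, 0.0915]
tool_rot: [-0.002, 0.56, 0.828, -0.001]
contact_force: [0.8, -0.7, -0.3]
gripper_width: 0.002
```

```bash
python3 chk.py; python3 - <<'E'
from h import *
import g
t=cam("top");s=cam("scene");crop(t,"t20.png",290,140,90,75,8);crop(s,"s20.png",220,220,90,80,8)
for n,c,p,z in(("top",t,(290+438/8,140+500/8),.022),):print(ray(c,p,z))
for c in(t,s):
    h=cv2.cvtColor(c["pixels"],cv2.COLOR_BGR2HSV);m=cv2.inRange(h,(0,150,70),(6,255,255))|cv2.inRange(h,(174,150,70),(180,255,255))
    m[:,:220]=0;m[:150]=0;m[300:]=0;m[:,380:]=0
    yx=np.argwhere(m);print(len(yx),yx.min(0),yx.max(0),yx.mean(0), ray(c,yx.mean(0)[::-1],.047))
g.go(.522,-.130,.075,90.2)
E
```

```text
leaf L (np.float64(23.544744994149113), [[0.5527, -0.0936], [0.6092, -0.069]])
leaf R (np.float64(23.258470463946107), [[0.5559, -0.1037], [0.6096, -0.0807]])
blade L tip (np.float64(23.297268422144516), [[0.6153, -0.0786], [0.6381, -0.0688]])
blade L (np.float64(23.23503712239066), [[0.5616, -0.103], [0.6068, -0.0836]])
blade R (np.float64(24.231589881074793), [[0.6016, -0.0986], [0.6386, -0.0819]])
stock 85.62492045145301 [[0.5086, -0.0884], [0.5165, 0.0152]]
[ 0.52022539 -0.12881691  0.022     ]
45 [200 333] [202 347] [201. 340.] [ 0.52044995 -0.11081363  0.047     ]
24 [220 253] [265 337] [259.29166667 263.20833333] [ 0.53166408 -0.10052901  0.047     ]
now yaw 111.97 dp [ 1.979 -3.011  0.834] ang [0.072 0.027 4.353]
```

View pics/t20.png

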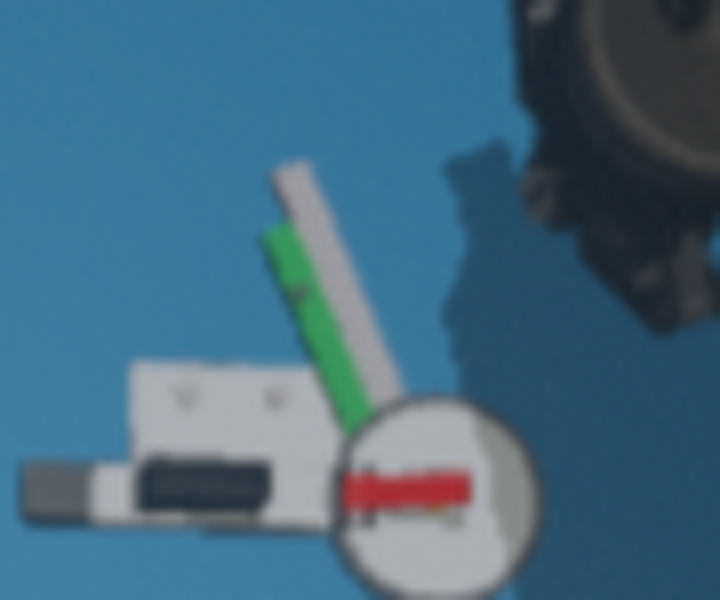

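View pics/s20.png

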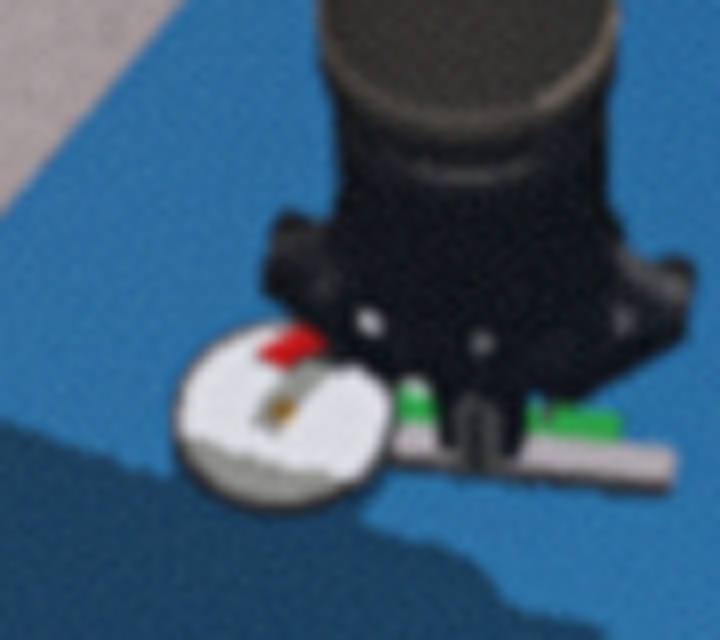

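Emit:
jog_arm:
  dp:
    - [0,0,-0.6]
    - [0.4,-0.7,-0.6]
    - [1.2,-1.8,-0.6]
    - [2,-3,-0.3]
    - [1.95,-3.05,0.2]
  angular:
    - [0,0,0.8]
    - [0,0,2]
    - [0,0,3.2]
    - [0,0,4.3]
    - [0,0,4.35]
  claw: [0,0,0,0,0]

```text
t: 18.45
eef_pos: [0.5131, -0.1293, 0.0867]
tool_rot: [-0.002, 0.706, 0.708, -0.002]
contact_force: [0.1, -0.1, -0.4]
gripper_width: -0.002
```

```bash
python3 g.py .521 -.131 .062 90.2
```

```text
t18.45 [ 0.5131 -0.1293  0.0867] [-0.002   0.7059  0.7083 -0.0021] F [ 0.15 -0.12 -0.37] T [ 0.   -0.01 -0.01] w-0.002
now yaw 90.19 dp [-0.068  0.32   0.986] ang [-0.065  0.001 -0.002]
```

Emit:
jog_arm:
  dp:
    - [0,0.2,0]
    - [0,0.2,0]
    - [-0.05,0.2,0.3]
    - [-0.05,0.2,0.6]
    - [-0.05,0.2,0.6]
  angular:
    - [0,0,0]
    - [0,0,0]
    - [0,0,0]
    - [0,0,0]
    - [0,0,0]
  claw: [0,0,0,0,0]

```text
t: 18.95
eef_pos: [0.5229, -0.1309, 0.0716]
tool_rot: [-0.001, 0.705, 0.709, -0.0]
contact_force: [-0.4, -0.1, 0.0]
gripper_width: -0.0
```

```bash
python3 g.py .521 -.131 .062 90.2;python3 -c "
from h import *
crop(cam('scene'),'s21.png',220,210,90,80,8)"
```

```text
t18.95 [ 0.5229 -0.1309  0.0716] [-9.000e-04  7.053e-01  7.090e-01 -5.000e-04] F [-0.38 -0.13  0.01] T [-0.    0.    0.01] w-0.000
now yaw 90.30 dp [-0.005 -0.077  0.385] ang [-0.022 -0.006  0.02 ]
```

View pics/s21.png

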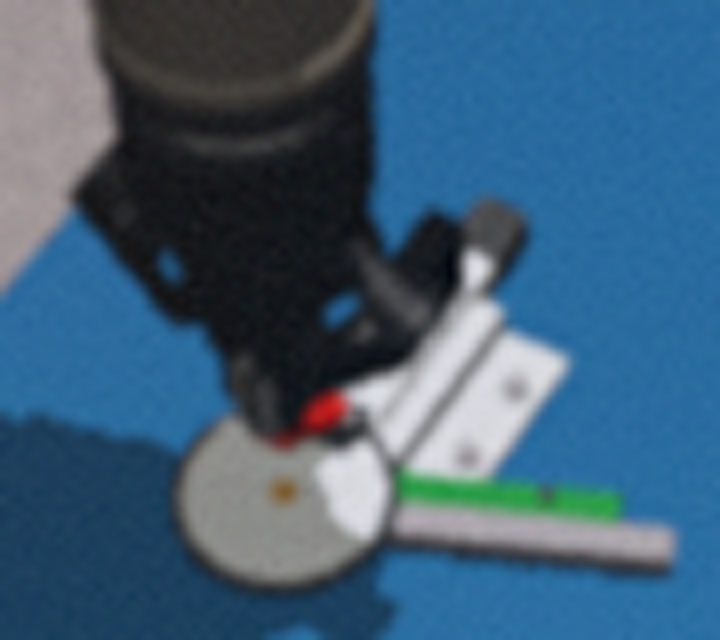

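Emit:
jog_arm:
  dp:
    - [0,-0.05,0.25]
    - [0,-0.05,0.48]
    - [-0.03,-0.05,0.6]
    - [-0.07,-0.05,0.7]
    - [-0.12,-0.05,0.8]
  angular:
    - [0,0,0]
    - [0,0,0]
    - [0,0,0]
    - [0,0,0]
    - [0,0,0]
  claw: [0,0,0,0,0]

```text
t: 19.5
eef_pos: [0.5224, -0.1356, 0.0534]
tool_rot: [0.001, 0.706, 0.709, -0.0]
contact_force: [-1.5, -3.1, 6.5]
gripper_width: 0.004
```

```bash
python3 -c "
from h import *
st()
crop(cam('scene'),'s22.png',220,210,90,80,8)"
```

```text
t19.50 [ 0.5224 -0.1356  0.0534] [ 9.000e-04  7.057e-01  7.085e-01 -5.000e-04] F [-1.45 -3.13  6.54] T [-0.86  0.29  0.02] w0.004
```

View pics/s22.png

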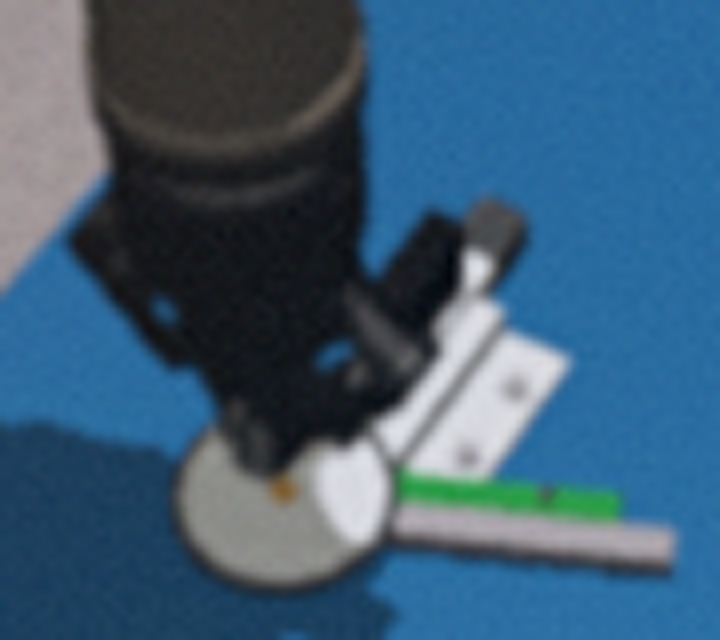

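Emit:
jog_arm:
  dp:
    - [-0.1,0,0.14]
    - [-0.16,0,0.28]
    - [-0.19,0,0.42]
    - [-0.21,0,0.56]
    - [-0.22,0,0.68]
  angular:
    - [0,0,0]
    - [0,0,0]
    - [0,0,0]
    - [0,0,0]
    - [0,0,0]
  claw: [0,0,0,0,0]

```text
t: 20.05
eef_pos: [0.5224, -0.1407, 0.0361]
tool_rot: [0.001, 0.706, 0.709, -0.0]
contact_force: [0.1, -2.8, 3.2]
gripper_width: -0.001
```

```bash
python3 -c "
from h import *
st()
crop(cam('scene'),'s23.png',220,210,90,80,8)"
```

```text
t20.05 [ 0.5224 -0.1407  0.0361] [ 7.000e-04  7.057e-01  7.085e-01 -3.000e-04] F [ 0.06 -2.82  3.24] T [-0.38  0.02 -0.01] w-0.001
```

View pics/s23.png

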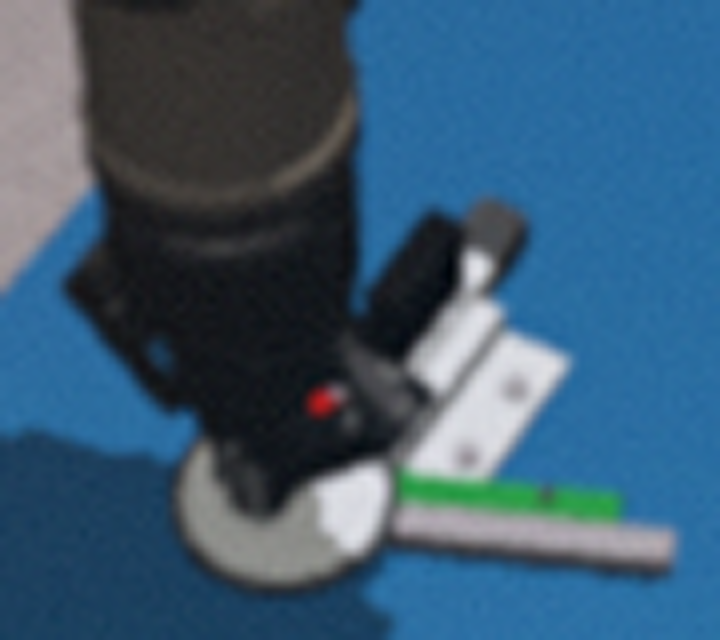

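Emit:
jog_arm:
  dp:
    - [0,0,0.06]
    - [0,0,0.1]
    - [0,0,0.14]
    - [0,0,0.16]
    - [0,0,0.16]
  angular:
    - [0,0,0]
    - [0,0,0]
    - [0,0,0]
    - [0,0,0]
    - [0,0,0]
  claw: [0,0,0,0,0]

```text
t: 20.6
eef_pos: [0.523, -0.1396, 0.0338]
tool_rot: [0.001, 0.705, 0.709, 0.0]
contact_force: [-4.4, 0.2, 20.9]
gripper_width: -0.003
```

```bash
python3 -c "
from h import *
st()"
```

```text
t20.60 [ 0.523  -0.1396  0.0338] [8.000e-04 7.053e-01 7.089e-01 1.000e-04] F [-4.42  0.2  20.9 ] T [-0.08  1.18  0.02] w-0.003
```

Emit:
jog_arm:
  dp:
    - [0,0,-0.15]
    - [0,0,-0.5]
    - [0,0,-1.5]
    - [0,0,-2.6]
    - [-1.5,0,-3]
  angular:
    - [0,0,0]
    - [0,0,0]
    - [0,0,0]
    - [0,0,0]
    - [0,0,0]
  claw: [0,0,0,0,0]

```text
t: 21.1
eef_pos: [0.5248, -0.1713, 0.1097]
tool_rot: [0.0, 0.702, 0.712, 0.002]
contact_force: [0.8, 0.4, -0.1]
gripper_width: 0.002
```

Emit:
jog_arm:
  dp:
    - [-1.5,1,0]
    - [-2.5,2,0]
    - [-2.5,2,0]
    - [-2.5,2,0]
    - [-2.5,2,0]
  angular:
    - [0,0,0]
    - [0,0,0]
    - [0,0,0]
    - [0,0,0]
    - [0,0,0]
  claw: [0,0,0,0,0]

```text
t: 21.6
eef_pos: [0.572, -0.2375, 0.1066]
tool_rot: [-0.001, 0.705, 0.709, -0.0]
contact_force: [0.4, -0.1, -0.1]
gripper_width: -0.002
```

```bash
python3 chk.py;python3 -c "
from h import *
import g
st()
crop(cam('scene'),'s24.png',220,210,90,80,8)
crop(cam('top'),'t24.png',290,140,90,75,8)
g.go(.522,-.044,.1,90.2)"
```

```text
leaf L (np.float64(23.52165151361145), [[0.5527, -0.0936], [0.6092, -0.069]])
leaf R (np.float64(23.142626595038305), [[0.5559, -0.104], [0.6096, -0.0811]])
blade L tip (np.float64(21.108767896515044), [[0.6153, -0.0792], [0.6382, -0.0703]])
blade L (np.float64(23.138710041164543), [[0.5616, -0.1032], [0.6068, -0.0839]])
blade R (np.float64(23.634386523160977), [[0.6016, -0.0992], [0.6387, -0.083]])
stock 79.14359309191494 [[0.507, -0.0884], [0.5269, 0.0154]]
t21.65 [ 0.572  -0.2375  0.1067] [-0.0008  0.7046  0.7096 -0.    ] F [-0.18  0.29  1.05] T [ 0.02 -0.02  0.02] w-0.001
now yaw 90.39 dp [ 7.768 -1.957  0.283] ang [-0.006 -0.006  0.038]
```

View pics/s24.png

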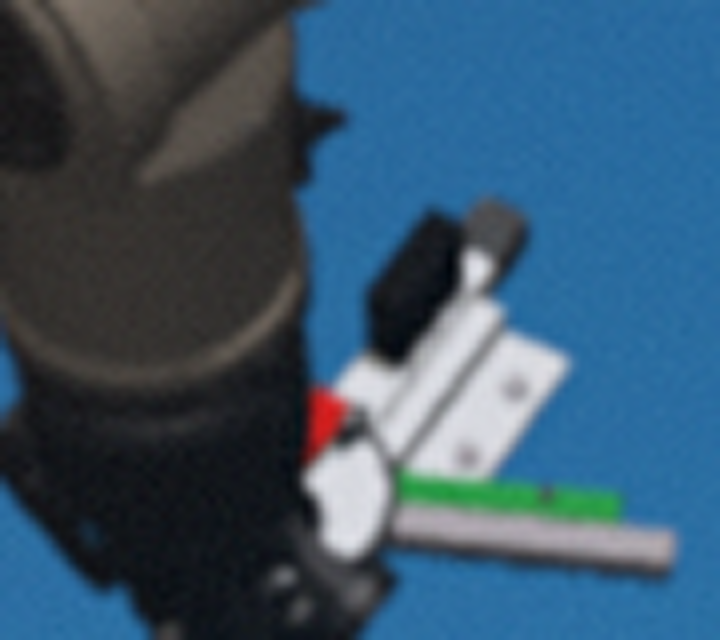

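View pics/t24.png

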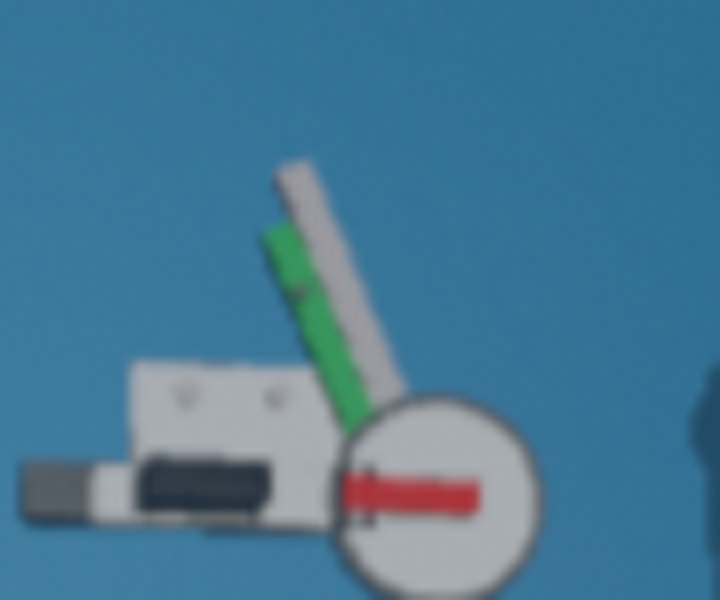

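```bash
python3 - <<'E'
from chk import *
import cv2
t=cam("top")
G=((45,100,60),(80,255,255));B=((0,0,115),(180,60,255))
for r in((162,187),(162,175),(172,187)):print("blade R",r,rows(t,(322,155,22,40),*B,1,*r))
print("leaf L",rows(t,(290,140,60,75),*G,-1,172,190));print("leaf R",rows(t,(290,140,60,75),*G,1,172,188))
# top edge disc etc
f,p=edgefit(t,(285,192,60,20),(0,0,60),(180,90,255),1,302,330);k=f[1]/f[0]
P=[ray(t,(u,f[3]+k*(u-f[2])),.018) for u in(330,302)];d=P[1]-P[0];print("stock",np.degrees(np.arctan2(d[1],d[0])),np.round(P,4))
E
```

```text
blade R (162, 187) (np.float64(23.17805925629955), [[0.5649, -0.1148], [0.6358, -0.0844]])
blade R (162, 175) (np.float64(23.181309942564546), [[0.5988, -0.1003], [0.6358, -0.0844]])
blade R (172, 187) (np.float64(23.28383939466449), [[0.5649, -0.1148], [0.6073, -0.0966]])
leaf L (np.float64(23.371262240103018), [[0.5555, -0.0924], [0.6063, -0.0704]])
leaf R (np.float64(23.273947897429597), [[0.5615, -0.1017], [0.6068, -0.0823]])
stock 90.20382870408346 [[ 0.5095 -0.0883  0.018 ]
 [ 0.5092 -0.0101  0.018 ]]
```

Locked and flush: blade edge at 23.2° against the leaf's 23.3°, and the lever is level. Next I'll regrip.

Emit:
jog_arm:
  dp:
    - [1.5,-0.4,-0.2]
    - [3.3,-0.9,-0.2]
    - [5.1,-1.4,-0.2]
    - [6.8,-1.9,-0.2]
    - [7.75,-1.95,0]
  angular:
    - [0,0,0]
    - [0,0,0]
    - [0,0,0]
    - [0,0,0]
    - [0,0,0]
  claw: [50,50,50,50,50]

```text
t: 22.3
eef_pos: [0.5213, -0.0415, 0.1076]
tool_rot: [-0.0, 0.704, 0.711, 0.0]
contact_force: [1.4, -0.3, -0.5]
gripper_width: 0.585
```

```bash
python3 g.py .522 -.044 .0275 90.2
```

```text
t22.30 [ 0.5213 -0.0415  0.1076] [-3.000e-04  7.037e-01  7.105e-01  3.000e-04] F [ 1.36 -0.33 -0.48] T [-0.04  0.01  0.02] w0.585
now yaw 90.55 dp [-0.104  0.026  3.204] ang [ 0.001 -0.009  0.071]
```

Emit:
jog_arm:
  dp:
    - [0,0,0.8]
    - [-0.08,0.02,1.7]
    - [-0.08,0.02,2.5]
    - [-0.08,0.02,3.1]
    - [-0.08,0.02,3.1]
  angular:
    - [0,0,0.06]
    - [0,0,0.06]
    - [0,0,0.06]
    - [0,0,0.06]
    - [0,0,0.06]
  claw: [50,50,50,50,50]

```text
t: 22.8
eef_pos: [0.5217, -0.0472, 0.0279]
tool_rot: [-0.001, 0.707, 0.707, -0.001]
contact_force: [0.0, -0.5, -0.3]
gripper_width: 0.585
```

```bash
python3 g.py .522 -.044 .0275 90.2
```

```text
t22.80 [ 0.5217 -0.0472  0.0279] [-0.0013  0.7068  0.7074 -0.0012] F [ 0.04 -0.54 -0.33] T [ 0.01  0.05 -0.04] w0.585
now yaw 90.04 dp [0.13  0.012 0.015] ang [-0.042 -0.001 -0.031]
```

Emit:
jog_arm:
  dp:
    - [0,0,0]
    - [0,0,0]
    - [0,0,0]
    - [0,0,0]
    - [0,0,0]
  angular:
    - [0,0,0]
    - [0,0,0]
    - [0,0,0]
    - [0,0,0]
    - [0,0,0]
  claw: [50,50,30,10,5]
  grip_force: 60

```text
t: 23.3
eef_pos: [0.5223, -0.0478, 0.03]
tool_rot: [-0.001, 0.707, 0.707, -0.001]
contact_force: [-6.9, 0.1, 8.9]
gripper_width: 0.175
```

```bash
python3 g.py .522 -.044 .0275 90.2
```

```text
t23.30 [ 0.5223 -0.0478  0.03  ] [-6.000e-04  7.072e-01  7.070e-01 -1.000e-03] F [-6.93  0.15  8.9 ] T [ 0.17  1.54 -0.04] w0.175
now yaw 89.98 dp [ 0.151 -0.012  0.1  ] ang [-0.025  0.007 -0.044]
```

Emit:
jog_arm:
  dp:
    - [0,-0.1,-0.05]
    - [-0.1,-0.2,-0.1]
    - [-0.3,-0.3,-0.2]
    - [-0.5,-0.4,-0.7]
    - [-0.5,-0.4,-1.4]
  angular:
    - [0,0,0]
    - [0,0,0]
    - [0,0,0]
    - [0,0,0]
    - [0,0,0]
  claw: [5,5,5,5,5]

```text
t: 23.8
eef_pos: [0.5119, -0.0616, 0.0645]
tool_rot: [-0.001, 0.708, 0.707, -0.001]
contact_force: [0.4, -0.7, -3.1]
gripper_width: 0.177
```

```bash
python3 -c "
from h import *
st()
crop(cam('scene'),'s25.png',220,180,130,110,6)
import g
g.go(.525,.17,.065,90.1)"
```

```text
t23.80 [ 0.5119 -0.0616  0.0645] [-0.0008  0.7077  0.7065 -0.0012] F [ 0.38 -0.66 -3.13] T [-0.01 -0.02 -0.05] w0.177
now yaw 89.92 dp [9.25  0.413 0.1  ] ang [ 0.029  0.008 -0.036]
```

View pics/s25.png

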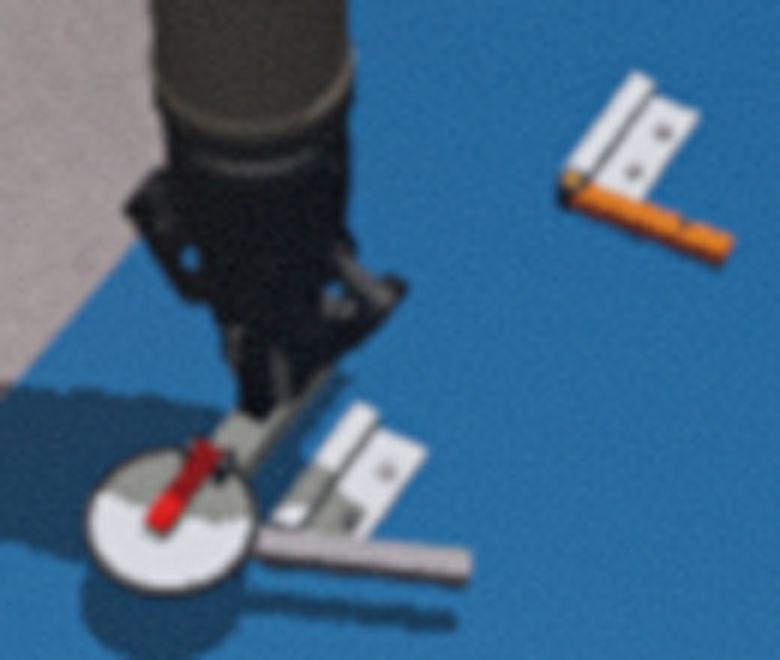

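Emit:
jog_arm:
  dp:
    - [0.6,0,-0.2]
    - [1.6,0,-0.3]
    - [2.7,0.1,-0.3]
    - [3.8,0.2,-0.3]
    - [4.9,0.3,-0.3]
  angular:
    - [0,0,0]
    - [0,0,0]
    - [0,0,0]
    - [0,0,0]
    - [0,0,0]
  claw: [5,5,5,5,5]

```text
t: 24.35
eef_pos: [0.5206, 0.0644, 0.0719]
tool_rot: [-0.0, 0.707, 0.707, 0.0]
contact_force: [0.4, -0.1, -3.0]
gripper_width: 0.171
```

```bash
python3 g.py .523 .152 .065 90.0
```

```text
t24.35 [0.5206 0.0644 0.0719] [-2.000e-04  7.069e-01  7.073e-01  1.000e-04] F [ 0.42 -0.12 -3.02] T [-0.02  0.02  0.01] w0.171
now yaw 90.03 dp [3.505 0.099 0.279] ang [-0.002 -0.005  0.006]
```

Emit:
jog_arm:
  dp:
    - [1.1,0,0]
    - [2.2,0.05,0]
    - [3,0.1,0]
    - [3.5,0.1,0.3]
    - [3.5,0.1,0.7]
  angular:
    - [0,0,0]
    - [0,0,0]
    - [0,0,0]
    - [0,0,0]
    - [0,0,0]
  claw: [5,5,5,5,5]

```text
t: 24.85
eef_pos: [0.5233, 0.1527, 0.0542]
tool_rot: [-0.0, 0.706, 0.708, 0.001]
contact_force: [-0.2, -0.1, -4.2]
gripper_width: 0.175
```

```bash
python3 -c "
from h import *
st()
crop(cam('scene'),'s26.png',240,150,130,110,6)
import g
g.go(.523,.152,.03,90.0)"
```

```text
t24.85 [0.5233 0.1527 0.0542] [-3.000e-04  7.059e-01  7.083e-01  9.000e-04] F [-0.22 -0.14 -4.22] T [-0.08  0.05 -0.02] w0.175
now yaw 90.09 dp [0.081 0.042 0.881] ang [-0.03   0.01   0.018]
```

View pics/s26.png

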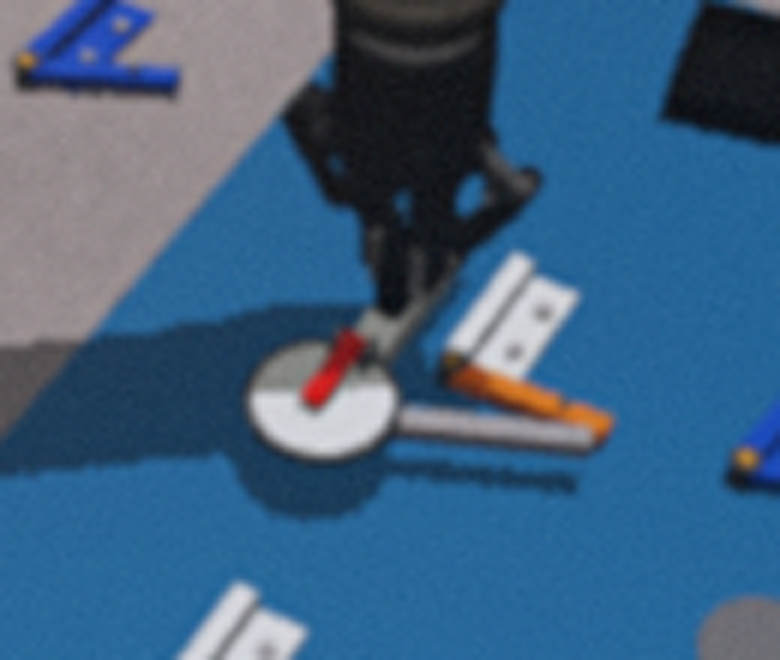

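Emit:
jog_arm:
  dp:
    - [0,0,0.3]
    - [0,0,0.6]
    - [0,0,0.8]
    - [0,0,0.9]
    - [0,0,0.9]
  angular:
    - [0,0,0]
    - [0,0,0]
    - [0,0,0]
    - [0,0,0]
    - [0,0,0]
  claw: [5,5,5,5,5]

```text
t: 25.4
eef_pos: [0.5233, 0.1494, 0.0315]
tool_rot: [-0.0, 0.707, 0.707, -0.0]
contact_force: [0.4, -0.0, -3.3]
gripper_width: 0.175
```

```bash
python3 g.py .537 .152 .03 90.0
```

```text
t25.40 [0.5233 0.1494 0.0315] [-1.000e-04  7.073e-01  7.069e-01 -4.000e-04] F [ 0.44 -0.02 -3.3 ] T [-0.01 -0.04 -0.03] w0.175
now yaw 89.96 dp [0.104 0.547 0.06 ] ang [-0.008  0.004 -0.007]
```

Emit:
jog_arm:
  dp:
    - [0,0.1,0.02]
    - [0,0.2,0.04]
    - [0,0.3,0.04]
    - [0,0.4,0.04]
    - [0,0.44,0.04]
  angular:
    - [0,0,0]
    - [0,0,0]
    - [0,0,0]
    - [0,0,0]
    - [0,0,0]
  claw: [5,5,5,5,5]

```text
t: 25.9
eef_pos: [0.535, 0.1499, 0.0311]
tool_rot: [0.0, 0.707, 0.707, 0.0]
contact_force: [-0.0, 0.6, -3.2]
gripper_width: 0.176
```

```bash
python3 g.py .537 .152 .03 90.0
```

```text
t25.90 [0.535  0.1499 0.0311] [2.000e-04 7.072e-01 7.070e-01 2.000e-04] F [-0.02  0.6  -3.23] T [0.   0.03 0.03] w0.176
now yaw 89.99 dp [0.086 0.079 0.043] ang [ 0.006 -0.001 -0.003]
```

Emit:
jog_arm:
  dp:
    - [0,0,0.02]
    - [0,0.02,0.04]
    - [0,0.04,0.04]
    - [0,0.06,0.04]
    - [0,0.06,0.04]
  angular:
    - [0,0,0]
    - [0,0,0]
    - [0,0,0]
    - [0,0,0]
    - [0,0,0]
  claw: [5,5,5,5,5]

```text
t: 26.4
eef_pos: [0.5358, 0.1499, 0.03]
tool_rot: [-0.0, 0.707, 0.707, -0.0]
contact_force: [-2.3, 0.7, 1.3]
gripper_width: 0.175
```

```bash
python3 g.py .537 .152 .03 90.0
```

```text
t26.40 [0.5358 0.1499 0.03  ] [-1.000e-04  7.071e-01  7.071e-01 -1.000e-04] F [-2.29  0.67  1.29] T [-0.02  0.64  0.01] w0.175
now yaw 90.00 dp [0.083 0.05  0.001] ang [-0.004  0.001  0.001]
```

Emit:
jog_arm:
  dp:
    - [0,0.02,0]
    - [0,0.04,0]
    - [0,0.06,0]
    - [0,0.08,0]
    - [0,0.08,0]
  angular:
    - [0,0,0]
    - [0,0,0]
    - [0,0,0]
    - [0,0,0]
    - [0,0,0]
  claw: [5,5,5,5,5]

```text
t: 26.9
eef_pos: [0.5373, 0.15, 0.03]
tool_rot: [-0.0, 0.707, 0.707, -0.001]
contact_force: [-6.5, -0.6, 6.5]
gripper_width: 0.176
```

```bash
python3 g.py .537 .206 .03 90.0
```

```text
t26.90 [0.5373 0.15   0.03  ] [-3.000e-04  7.071e-01  7.071e-01 -6.000e-04] F [-6.47 -0.55  6.48] T [ 0.02  1.4  -0.  ] w0.176
now yaw 90.01 dp [ 2.241 -0.011 -0.   ] ang [-0.015  0.004  0.001]
```

Emit:
jog_arm:
  dp:
    - [0,0,-0.01]
    - [0,0.02,-0.015]
    - [0,0.04,-0.015]
    - [0,0.04,-0.015]
    - [0,0.04,-0.015]
  angular:
    - [0,0,0]
    - [0,0,0]
    - [0,0,0]
    - [0,0,0]
    - [0,0,0]
  claw: [5,5,5,5,5]

```text
t: 27.4
eef_pos: [0.5374, 0.15, 0.0301]
tool_rot: [-0.001, 0.707, 0.707, -0.001]
contact_force: [-8.4, 0.5, 5.3]
gripper_width: 0.172
```

```bash
python3 g.py .537 .206 .03 90.0
```

```text
t27.40 [0.5374 0.15   0.0301] [-0.0008  0.707   0.7072 -0.0012] F [-8.36  0.46  5.26] T [ 0.1   1.81 -0.01] w0.172
now yaw 90.02 dp [ 2.241e+00 -1.700e-02  2.000e-03] ang [-0.032  0.007  0.004]
```

Emit:
jog_arm:
  dp:
    - [0,-0.02,-0.015]
    - [0.2,-0.02,-0.015]
    - [0.4,-0.02,-0.015]
    - [0.6,-0.02,-0.015]
    - [0.8,-0.02,-0.015]
  angular:
    - [0,0,0]
    - [0,0,0]
    - [0,0,0]
    - [0,0,0]
    - [0,0,0]
  claw: [5,5,5,5,5]

```text
t: 27.9
eef_pos: [0.5374, 0.1657, 0.0302]
tool_rot: [0.001, 0.708, 0.706, -0.003]
contact_force: [-6.1, -9.0, 7.5]
gripper_width: 0.173
```

```bash
python3 -c "
from h import *
st()
crop(cam('scene'),'s27.png',260,150,100,90,7)
import g
g.go(.5374,.2061,.03,90.0)"
```

```text
t27.90 [0.5374 0.1657 0.0302] [ 0.0009  0.708   0.7062 -0.0033] F [-6.05 -9.04  7.49] T [-1.77  1.58  0.13] w0.173
now yaw 89.92 dp [ 1.555e+00  1.000e-03 -0.000e+00] ang [-0.036  0.052 -0.017]
```

View pics/s27.png

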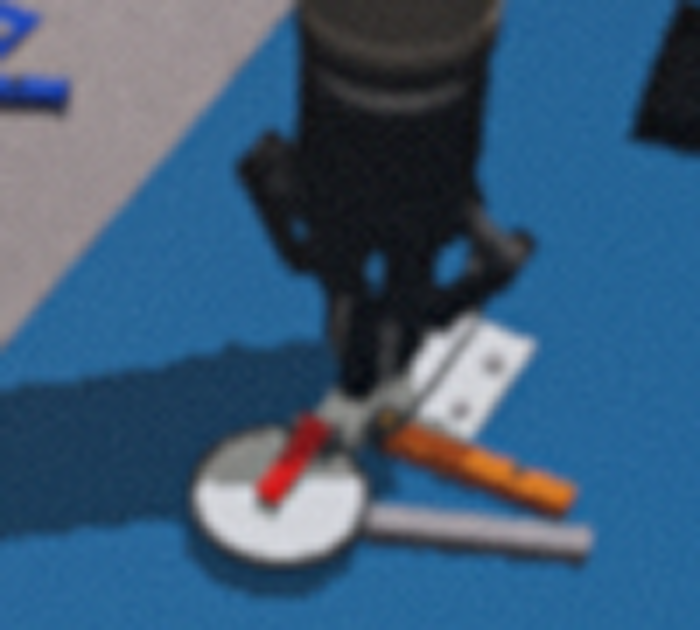

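Emit:
jog_arm:
  dp:
    - [0,0,-0.02]
    - [0.15,0,-0.02]
    - [0.35,0,-0.02]
    - [0.55,0,-0.02]
    - [0.75,0,-0.02]
  angular:
    - [0,0,0]
    - [0,0,0]
    - [0,0,0]
    - [0,0,0]
    - [0,0,0]
  claw: [5,5,5,5,5]

```text
t: 28.45
eef_pos: [0.5373, 0.1845, 0.0303]
tool_rot: [0.001, 0.708, 0.706, -0.003]
contact_force: [-5.6, -9.3, 5.1]
gripper_width: 0.175
```

```bash
python3 -c "
from h import *
st()
crop(cam('scene'),'s28.png',260,150,100,90,7)
import g
g.go(.5374,.2061,.03,90.0)"
```

```text
t28.45 [0.5373 0.1845 0.0303] [ 0.0008  0.7081  0.7061 -0.0034] F [-5.58 -9.34  5.06] T [-1.77  1.32 -0.05] w0.175
now yaw 89.90 dp [0.807 0.001 0.009] ang [-0.038  0.052 -0.02 ]
```

View pics/s28.png

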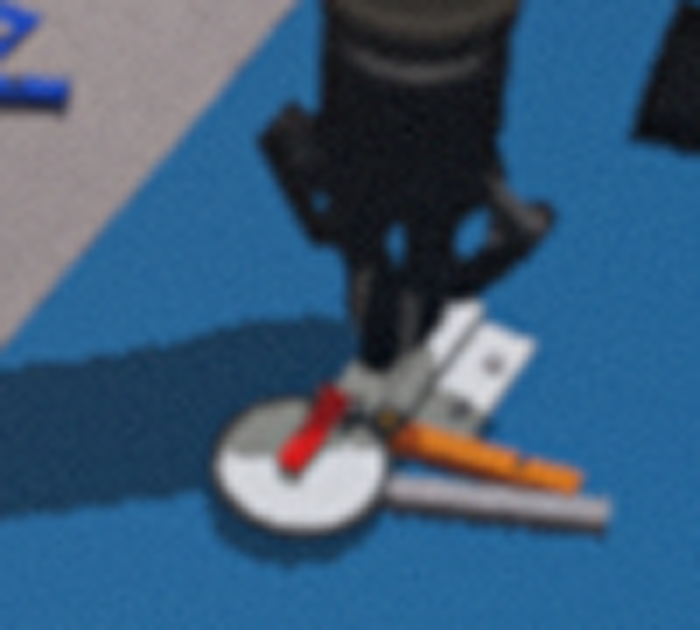

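Emit:
jog_arm:
  dp:
    - [0.15,0,-0.01]
    - [0.3,0,-0.01]
    - [0.45,0,-0.01]
    - [0.58,0,-0.01]
    - [0.66,0,-0.01]
  angular:
    - [0,0,0]
    - [0,0,0]
    - [0,0,0]
    - [0,0,0]
    - [0,0,0]
  claw: [5,5,5,5,5]

```text
t: 29.0
eef_pos: [0.5373, 0.2021, 0.0303]
tool_rot: [0.0, 0.708, 0.706, -0.003]
contact_force: [-4.3, -5.5, -0.7]
gripper_width: 0.178
```

```bash
python3 -c "
from h import *
st()
crop(cam('scene'),'s29.png',260,150,100,90,7)
import g
g.go(.5374,.2061,.03,90.0)"
```

```text
t29.00 [0.5373 0.2021 0.0303] [ 4.000e-04  7.078e-01  7.064e-01 -2.800e-03] F [-4.33 -5.48 -0.74] T [-1.28  1.19 -0.08] w0.178
now yaw 89.91 dp [0.141 0.002 0.013] ang [-0.037  0.046 -0.019]
```

View pics/s29.png

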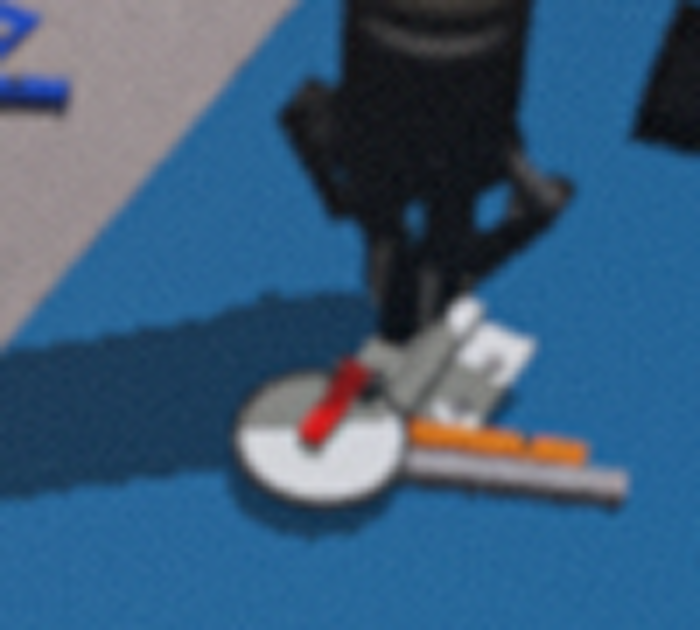

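Emit:
jog_arm:
  dp:
    - [0.03,0,0]
    - [0.06,0,0]
    - [0.1,0,0]
    - [0.1,0,0]
    - [0.1,0,0]
  angular:
    - [0,0,0]
    - [0,0,0]
    - [0,0,0]
    - [0,0,0]
    - [0,0,0]
  claw: [5,5,5,5,5]

```text
t: 29.55
eef_pos: [0.5373, 0.2044, 0.0304]
tool_rot: [0.0, 0.708, 0.706, -0.003]
contact_force: [-4.9, -5.3, 0.3]
gripper_width: 0.176
```

Emit:
jog_arm:
  dp:
    - [0.02,0,0]
    - [0.04,0,0]
    - [0.04,0,0]
    - [0.04,0,0]
    - [0.04,0,0]
  angular:
    - [0,0,0]
    - [0,0,0]
    - [0,0,0]
    - [0,0,0]
    - [0,0,0]
  claw: [5,5,5,5,5]

```text
t: 30.05
eef_pos: [0.5374, 0.2053, 0.0303]
tool_rot: [0.0, 0.708, 0.706, -0.003]
contact_force: [-5.1, -5.9, 0.4]
gripper_width: 0.175
```

```bash
python3 -c "
from h import *
st()
crop(cam('scene'),'s30.png',290,185,80,60,10)"
```

```text
t30.05 [0.5374 0.2053 0.0303] [ 4.000e-04  7.079e-01  7.063e-01 -2.800e-03] F [-5.12 -5.94  0.39] T [-1.3   1.16 -0.11] w0.175
```

View pics/s30.png

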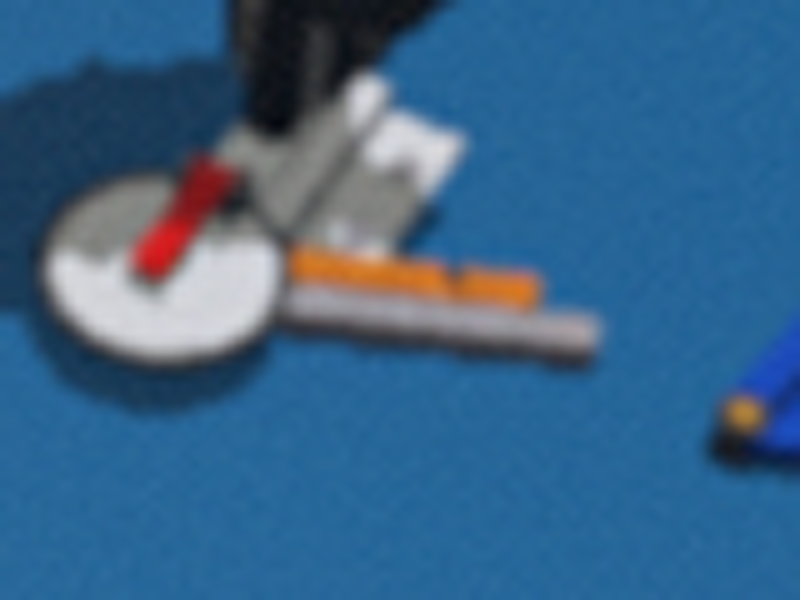

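Looks near flush. I'll advance in small steps until the force rises.

Emit:
jog_arm:
  dp:
    - [0.02,0,0]
    - [0.04,0,0]
    - [0.04,0,0]
    - [0.04,0,0]
    - [0.04,0,0]
  angular:
    - [0,0,0]
    - [0,0,0]
    - [0,0,0]
    - [0,0,0]
    - [0,0,0]
  claw: [5,5,5,5,5]

```text
t: 30.6
eef_pos: [0.5373, 0.2062, 0.0303]
tool_rot: [0.0, 0.708, 0.706, -0.003]
contact_force: [-5.3, -6.5, -0.0]
gripper_width: 0.177
```

Emit:
jog_arm:
  dp:
    - [0.02,0,0]
    - [0.04,0,0]
    - [0.04,0,0]
    - [0.04,0,0]
    - [0.04,0,0]
  angular:
    - [0,0,0]
    - [0,0,0]
    - [0,0,0]
    - [0,0,0]
    - [0,0,0]
  claw: [5,5,5,5,5]

```text
t: 31.1
eef_pos: [0.5373, 0.2072, 0.0303]
tool_rot: [0.0, 0.708, 0.706, -0.003]
contact_force: [-4.6, -6.2, 0.2]
gripper_width: 0.178
```

```bash
python3 -c "
from h import *
st()"
```

```text
t31.10 [0.5373 0.2072 0.0303] [ 4.000e-04  7.079e-01  7.063e-01 -2.900e-03] F [-4.63 -6.18  0.23] T [-1.3   1.17 -0.14] w0.178
```

```bash
cat > oc.py <<'E'
from ang import *
s=cam("scene");crop(s,"s_o.png",290,185,80,60,10)
O=((5,100,90),(22,255,255))
bl(s,(321,341),(345,348.5),*O,box=(300,195,65,40))
box=(300,195,65,40)
for r in((322,348),(322,336),(334,348)):
    q,p=edgefit(s,box,(0,0,125),(180,60,255),1,*r);k=q[1]/q[0];P=[ray(s,(u,q[3]+k*(u-q[2])),.014) for u in r]
    print("blade lo",r,np.degrees(np.arctan2(*(P[1]-P[0])[[1,0]])).round(2))
E
python3 oc.py
```

```text
leaf up dir 20.09 res 0.23 [[0.5705, 0.1591], [0.627, 0.1798]]
leaf lo dir 21.90 res 0.07 [[0.5763, 0.1479], [0.6317, 0.1701]]
blade up dir 21.11 res 0.04 [[0.6433, 0.1731], [0.653, 0.1769]]
blade lo dir 15.08 res 0.05 [[0.6475, 0.1644], [0.6575, 0.1671]]
blade lo (322, 348) 21.85
blade lo (322, 336) 21.93
blade lo (334, 348) 21.95
```

View pics/s_o.png

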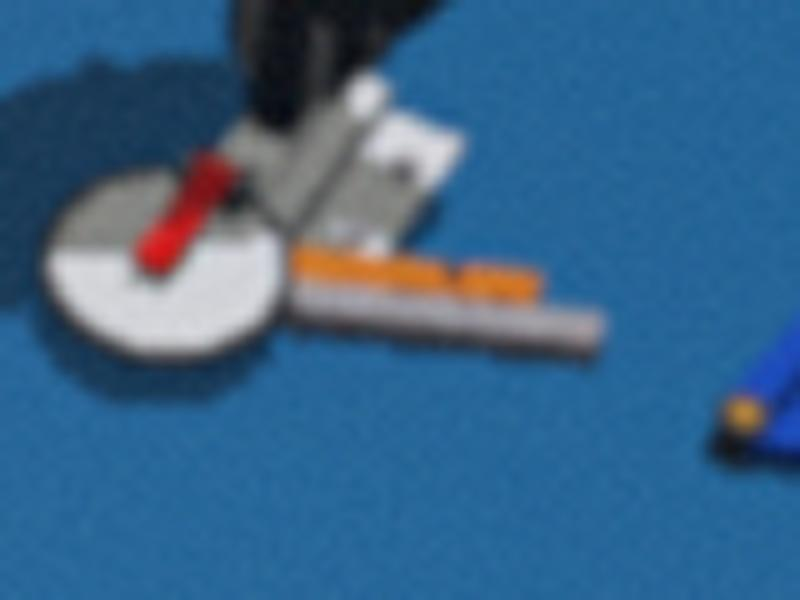

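Emit:
jog_arm:
  dp:
    - [0.02,0,0]
    - [0.04,0,0]
    - [0.04,0,0]
    - [0.04,0,0]
    - [0.04,0,0]
  angular:
    - [0,0,0]
    - [0,0,0]
    - [0,0,0]
    - [0,0,0]
    - [0,0,0]
  claw: [5,5,5,5,5]

```text
t: 31.65
eef_pos: [0.5374, 0.2074, 0.0303]
tool_rot: [0.001, 0.708, 0.706, -0.003]
contact_force: [-5.1, -7.5, 1.9]
gripper_width: 0.176
```

```bash
python3 -c "
from h import *
st()"; python3 oc.py
```

```text
t31.65 [0.5374 0.2074 0.0303] [ 7.000e-04  7.081e-01  7.061e-01 -3.400e-03] F [-5.13 -7.54  1.9 ] T [-1.66  1.2  -0.03] w0.176
leaf up dir 20.20 res 0.25 [[0.5704, 0.1592], [0.6269, 0.18]]
leaf lo dir 21.77 res 0.07 [[0.5763, 0.148], [0.6317, 0.1701]]
blade up dir 19.40 res 0.04 [[0.6431, 0.1735], [0.6529, 0.177]]
blade lo dir 16.27 res 0.05 [[0.6474, 0.1646], [0.6574, 0.1675]]
blade lo (322, 348) 21.75
blade lo (322, 336) 21.58
blade lo (334, 348) 21.9
```

Emit:
jog_arm:
  dp:
    - [0.02,0,0]
    - [0.04,0,0]
    - [0.04,0,0]
    - [0.04,0,0]
    - [0.04,0,0]
  angular:
    - [0,0,0]
    - [0,0,0]
    - [0,0,0]
    - [0,0,0]
    - [0,0,0]
  claw: [5,5,5,5,5]

```text
t: 32.2
eef_pos: [0.5374, 0.2075, 0.0303]
tool_rot: [0.001, 0.708, 0.706, -0.004]
contact_force: [-4.8, -10.8, 3.5]
gripper_width: 0.174
```

```bash
python3 -c "
from h import *
st()"; python3 oc.py
```

```text
t32.20 [0.5374 0.2075 0.0303] [ 0.0011  0.7083  0.7059 -0.0039] F [ -4.79 -10.77   3.47] T [-1.97  1.28 -0.03] w0.174
leaf up dir 19.66 res 0.26 [[0.5703, 0.1595], [0.627, 0.1798]]
leaf lo dir 21.82 res 0.07 [[0.5763, 0.1479], [0.6317, 0.1701]]
blade up dir 19.69 res 0.05 [[0.6432, 0.1735], [0.6529, 0.177]]
blade lo dir 15.88 res 0.06 [[0.6474, 0.1646], [0.6574, 0.1675]]
blade lo (322, 348) 21.83
blade lo (322, 336) 21.8
blade lo (334, 348) 21.89
```

Emit:
jog_arm:
  dp:
    - [-0.08,-0.03,0]
    - [-0.08,-0.05,0]
    - [-0.08,-0.05,0]
    - [-0.08,-0.05,0]
    - [-0.08,-0.05,0]
  angular:
    - [0,0,0]
    - [0,0,0]
    - [0,0,0]
    - [0,0,0]
    - [0,0,0]
  claw: [5,5,20,40,45]

```text
t: 32.75
eef_pos: [0.5384, 0.2118, 0.032]
tool_rot: [0.0, 0.707, 0.707, 0.001]
contact_force: [1.2, -0.3, -0.0]
gripper_width: 0.529
```

Emit:
jog_arm:
  dp:
    - [0,0,0]
    - [0,0,-0.8]
    - [0,0,-2]
    - [0,0,-3.5]
    - [0,0,-4.5]
  angular:
    - [0,0,0]
    - [0,0,0]
    - [0,0,0]
    - [0,0,0]
    - [0,0,0]
  claw: [45,45,45,45,45]

```text
t: 33.25
eef_pos: [0.5382, 0.2115, 0.1466]
tool_rot: [0.0, 0.707, 0.707, 0.002]
contact_force: [1.4, 0.6, -0.3]
gripper_width: 0.526
```

Emit:
jog_arm:
  dp:
    - [1,-1,-0.5]
    - [2.5,-2,-1]
    - [4,-2.5,-1.5]
    - [5,-2.5,-1.5]
    - [5,-2.5,-1.5]
  angular:
    - [0,0,0]
    - [0,0,0]
    - [0,0,0]
    - [0,0,0]
    - [0,0,0]
  claw: [45,45,45,45,45]

```text
t: 33.75
eef_pos: [0.4734, 0.341, 0.1827]
tool_rot: [-0.001, 0.705, 0.709, 0.002]
contact_force: [-0.9, -0.7, -0.8]
gripper_width: 0.528
```

```bash
python3 -c "
from chk import *
st()
t=cam('top');s=cam('scene')
crop(t,'t31.png',190,130,150,75,5);crop(s,'s31.png',240,150,130,110,6)
O=((5,100,90),(22,255,255));G=((45,100,60),(80,255,255));B=((0,0,115),(180,60,255))
b=(228,150,40,40)
for a in((164,178),(165,182)):
  print('O L',rows(t,b,*O,-1,*a),'R',rows(t,b,*O,1,*a))
b=(300,150,50,50)
for a in((172,186),(172,190)):
  print('G L',rows(t,b,*G,-1,*a),'R',rows(t,b,*G,1,*a))
"; python3 oc.py
```

```text
t33.75 [0.4734 0.341  0.1827] [-0.001   0.7048  0.7094  0.0021] F [-0.88 -0.69 -0.77] T [ 0.01 -0.05  0.  ] w0.528
O L (np.float64(22.35183012853906), [[0.5805, 0.1639], [0.62, 0.1801]]) R (np.float64(22.21628419511112), [[0.5809, 0.1544], [0.6204, 0.1705]])
O L (np.float64(22.379932559435264), [[0.5693, 0.1593], [0.6172, 0.179]]) R (np.float64(22.383869892096964), [[0.5696, 0.1497], [0.6175, 0.1694]])
G L (np.float64(23.565887683865764), [[0.5668, -0.0876], [0.6063, -0.0703]]) R (np.float64(23.41433091729981), [[0.5672, -0.099], [0.6068, -0.0819]])
G L (np.float64(23.24620937352653), [[0.5555, -0.0923], [0.6063, -0.0705]]) R (np.float64(23.215372948949067), [[0.5559, -0.1037], [0.6068, -0.0819]])
leaf up dir 22.89 res 0.17 [[0.5713, 0.1576], [0.6264, 0.1809]]
leaf lo dir 22.66 res 0.07 [[0.5764, 0.1478], [0.6313, 0.1708]]
blade up dir 19.34 res 0.04 [[0.6426, 0.1746], [0.6524, 0.178]]
blade lo dir 28.62 res 0.04 [[0.6473, 0.1647], [0.6564, 0.1696]]
blade lo (322, 348) 22.59
blade lo (322, 336) 22.81
blade lo (334, 348) 22.4
```

View pics/t31.png

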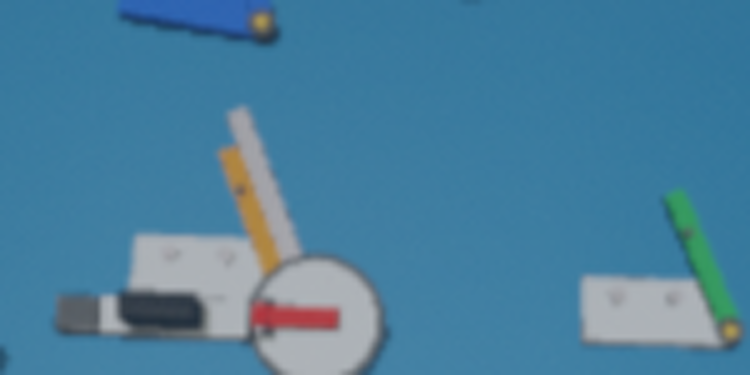

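View pics/s31.png

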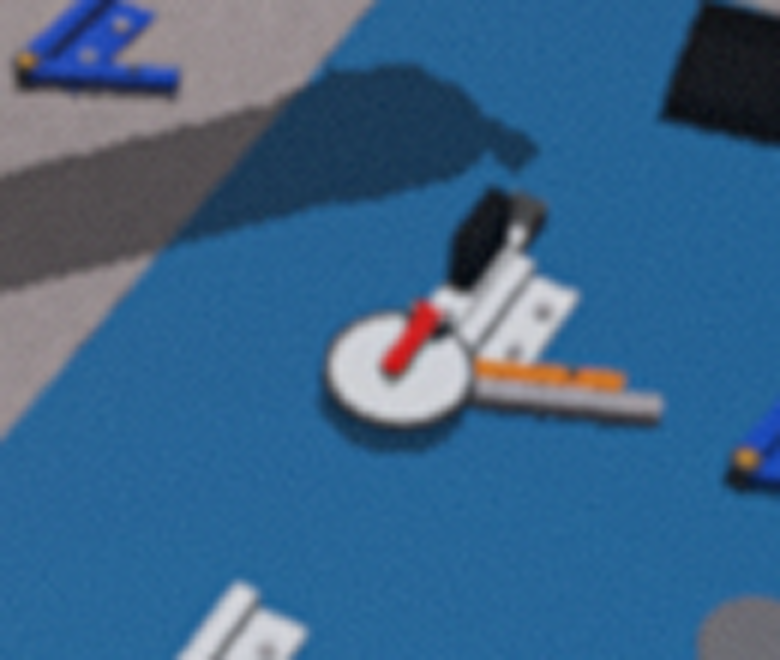

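```bash
python3 -c "
from station import *
print(hand_in())
print(get_obs()['t'])"
```

```text
the job is handed in; nothing more can be done
None
the job is handed in; nothing more can be done
```

I set the bevel gauge on the green bracket, locked it there, and used it to push the orange leaf to the copied angle. I handed the job in at about 34 s of the 72 s allowed; no verdict was reported.

**Green bracket:** I swung the blade closed with the shut fingers, laid the stock along the bar and slid it up to the leaf. The first slide went about 1 mm too far and opened the blade roughly 1.5–2° past flush. I backed off and pressed the blade onto the leaf with the fingers at about 4 N. I then pressed the lever down until it stopped, with a peak of about 21 N on the lever, above the 5–8 N it needs. After locking, the blade edge read 23.2° against the leaf's 23.3°.

**Orange bracket:** I slid the locked gauge along the bar, so that only the blade pushed the leaf, until it reached a hard stop. The wrist force at the stop was about 11 N along the bar.

**Last checks:**

| Check | Result |
|---|---|
| Gauge | Lies flat on the bench and flush at the orange bracket; lever level, gripper clear |
| Orange leaf direction (top camera) | 22.3–22.4° |
| Green leaf direction (top camera) | 23.2–23.6° |
| Difference between the leaves | About 1°, inside the 2° limit but not zero |
| Orange leaf direction (scene camera) | About 22.8° |
| Green leaf direction (scene camera, at start) | About 23.4° |

The two cameras differ by up to about half a degree. The bottle, spool and tray were not touched, but I did not measure them again at the end.

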